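Load the timing stand and nest the dust covers

TASK

Take the dust covers off and nest every one of them over the spare cover on the felt pad, and set each clock movement you find, brass side up, flat in a station of its own on the sloping timing stand, home against both pins, with the sliding jaw brought up so that it touches. When all the movements are held this way, press the start button fully. Tip no movement over and leave the tray, press, screwdriver and spectacles where they are.

Things in the scene. Friction and masses are not known exactly. Their poses are not given: they have to be found in the camera images.
- movement1: A round clock movement: a plain drum 60 mm in diameter and 30 mm high, 0.13 to 0.23 kg, steel band round the side, brass plate and wheels on top. Origin: centre of its underside; z: its axis, up out of the brass side. It stands on the bench under one of the covers. May be absent.
- movement2: A round clock movement: a plain drum 60 mm in diameter and 30 mm high, 0.13 to 0.23 kg, steel band round the side, brass plate and wheels on top. Origin: centre of its underside; z: its axis, up out of the brass side. It stands on the bench under one of the covers. May be absent.
- movement3: A round clock movement: a plain drum 60 mm in diameter and 30 mm high, 0.13 to 0.23 kg, steel band round the side, brass plate and wheels on top. Origin: centre of its underside; z: its axis, up out of the brass side. It stands on the bench under one of the covers. May be absent.
- cover1: A clear dust cover, 0.09 kg, mouth down on the bench: a tapered bell, outer diameter 92 mm at the rim, 73 mm at its flat shoulder 47 mm up, inner ceiling 44 mm up, with a solid white knob on top, 48 mm in diameter, 25 mm high (its top 72 mm above the rim). Origin: centre of the rim plane; z up. A movement stands roughly in the middle under it, or nothing does.
- cover2: A clear dust cover, 0.09 kg, mouth down on the bench: a tapered bell, outer diameter 92 mm at the rim, 73 mm at its flat shoulder 47 mm up, inner ceiling 44 mm up, with a solid white knob on top, 48 mm in diameter, 25 mm high (its top 72 mm above the rim). Origin: centre of the rim plane; z up. A movement stands roughly in the middle under it, or nothing does.
- cover3: A clear dust cover, 0.09 kg, mouth down on the bench: a tapered bell, outer diameter 92 mm at the rim, 73 mm at its flat shoulder 47 mm up, inner ceiling 44 mm up, with a solid white knob on top, 48 mm in diameter, 25 mm high (its top 72 mm above the rim). Origin: centre of the rim plane; z up. A movement stands roughly in the middle under it, or nothing does.
- spare: One more such cover, always empty, standing on the felt pad. Origin: centre of its rim plane; z up. Covers nest: one lowered over another rests with its ceiling on the lower knob, its rim 28 mm above the lower one's, with about 3 mm of play all round (walls 2.5 mm).
- pad: Flat round grey felt pad, 116 mm across, on the bench; only marks the spare cover. Origin: its centre.
- deck: Sloping deck of the timing stand, falling 20 degrees towards the robot, with three stations in a row 115 mm apart. Origin: on its surface, at the middle station's nest point, 42.5 mm above the bench. x: up the slope, away from the robot; y: along the row, to the left; z: square out of the deck. It reaches from x = -60 to 130 mm and y = -215 to 180 mm.
- nest1 (a point): Right-hand station: the point on the deck under the centre of a seated movement. Axes as the deck's. Two fixed smooth pins, 10 mm in diameter and 22 mm high, stand at x = -25, y = +-25 mm from it; a seated movement lies flat on the deck, its side against both. Friction holds a movement wherever it is laid on the deck.
- jaw1 (a joint): Sliding jaw of station 1, above its nest. 0: open, its smooth flat pad (30 mm wide) 70 mm from the nest point; grows, in m, as it slides straight down the slope to the pins; 0.040: pad touching a seated movement; end stop 0.046. About 2.5 N of drag; it stays where left and pushes the movement before it. Starts near open.
- grip1 (a point): Centre of the top face of the upright black fin on jaw 1, its grip. The fin is 14 mm thick along the row and 24 mm long along the slope; its top is 54 mm out of the deck and its sides are clear from 15 mm out of the deck upwards. The pad's face is 22 mm down the slope from its centre. Axes as the deck's.
- nest2 (a point): Middle station: the point on the deck under the centre of a seated movement. Axes as the deck's. Two fixed smooth pins, 10 mm in diameter and 22 mm high, stand at x = -25, y = +-25 mm from it; a seated movement lies flat on the deck, its side against both. Friction holds a movement wherever it is laid on the deck.
- jaw2 (a joint): Sliding jaw of station 2, above its nest. 0: open, its smooth flat pad (30 mm wide) 70 mm from the nest point; grows, in m, as it slides straight down the slope to the pins; 0.040: pad touching a seated movement; end stop 0.046. About 2.5 N of drag; it stays where left and pushes the movement before it. Starts near open.
- grip2 (a point): Centre of the top face of the upright black fin on jaw 2, its grip. The fin is 14 mm thick along the row and 24 mm long along the slope; its top is 54 mm out of the deck and its sides are clear from 15 mm out of the deck upwards. The pad's face is 22 mm down the slope from its centre. Axes as the deck's.
- nest3 (a point): Left-hand station: the point on the deck under the centre of a seated movement. Axes as the deck's. Two fixed smooth pins, 10 mm in diameter and 22 mm high, stand at x = -25, y = +-25 mm from it; a seated movement lies flat on the deck, its side against both. Friction holds a movement wherever it is laid on the deck.
- jaw3 (a joint): Sliding jaw of station 3, above its nest. 0: open, its smooth flat pad (30 mm wide) 70 mm from the nest point; grows, in m, as it slides straight down the slope to the pins; 0.040: pad touching a seated movement; end stop 0.046. About 2.5 N of drag; it stays where left and pushes the movement before it. Starts near open.
- grip3 (a point): Centre of the top face of the upright black fin on jaw 3, its grip. The fin is 14 mm thick along the row and 24 mm long along the slope; its top is 54 mm out of the deck and its sides are clear from 15 mm out of the deck upwards. The pad's face is 22 mm down the slope from its centre. Axes as the deck's.
- start (a joint): Start button of the stand: 0 at rest, 0.006 m fully pressed (about 5 N); springs back.
- start_top (a point): Centre of the top of the start button, white, round, 32 mm in diameter, in a black collar on the black strip at the deck's right-hand end; it stands 22 mm out of the deck and is pressed square into it. Axes as the deck's.
- tray: Bystander: black compartment tray, 110 x 200 x 24 mm, beyond the work. Origin: centre of its underside.
- press: Bystander: small white crystal press, base 84 mm across, 176 mm high, standing to the right. Origin: centre of its underside.
- screwdriver: Bystander: screwdriver 150 mm long lying near the robot. Origin: on its axis.
- glasses: Bystander: black-framed spectacles about 135 mm wide standing on the bench beyond the work. Origin: between the lenses, on the bench.
Mind the look-alikes: they are no part of the job. Leave any green or purple look-alike of the cover1 alone.

How it is judged:
On the way, in this order (a step that is already met when the one before it is completed fails the run):
1. every movement present sits in a station, against both pins and with the jaw touching it (((distance between movement1 and nest1 below 0.003 m and angle between the z axis of movement1 and the z axis of nest1, either way round below 0.06 rad and value of joint jaw1 between 0.0375 and 0.0425 m) or (distance between movement1 and nest2 below 0.003 m and angle between the z axis of movement1 and the z axis of nest2, either way round below 0.06 rad and value of joint jaw2 between 0.0375 and 0.0425 m) or (distance between movement1 and nest3 below 0.003 m and angle between the z axis of movement1 and the z axis of nest3, either way round below 0.06 rad and value of joint jaw3 between 0.0375 and 0.0425 m)) and ((distance between movement2 and nest1 below 0.003 m and angle between the z axis of movement2 and the z axis of nest1, either way round below 0.06 rad and value of joint jaw1 between 0.0375 and 0.0425 m) or (distance between movement2 and nest2 below 0.003 m and angle between the z axis of movement2 and the z axis of nest2, either way round below 0.06 rad and value of joint jaw2 between 0.0375 and 0.0425 m) or (distance between movement2 and nest3 below 0.003 m and angle between the z axis of movement2 and the z axis of nest3, either way round below 0.06 rad and value of joint jaw3 between 0.0375 and 0.0425 m)) and ((distance between movement3 and nest1 below 0.003 m and angle between the z axis of movement3 and the z axis of nest1, either way round below 0.06 rad and value of joint jaw1 between 0.0375 and 0.0425 m) or (distance between movement3 and nest2 below 0.003 m and angle between the z axis of movement3 and the z axis of nest2, either way round below 0.06 rad and value of joint jaw2 between 0.0375 and 0.0425 m) or (distance between movement3 and nest3 below 0.003 m and angle between the z axis of movement3 and the z axis of nest3, either way round below 0.06 rad and value of joint jaw3 between 0.0375 and 0.0425 m))), for 0.2 s.
2. the start button is pressed (value of joint start above 0.0045 m), for 0.1 s.
At the end, for the whole second after the job is handed in: Each movement present at rest, flat within 3.4 degrees, its underside's centre within 3 mm of a nest point, that jaw at 37.5 to 42.5 mm. The spare upright on the bench, the other covers nested over it, upright within 3.4 degrees, axes within 5 mm of the spare's, at rest (all of step 1 and horizontal distance between each of cover1, cover2, cover3 and spare below 0.005 m and angle between each of cover1, cover2, cover3, spare's own z axis and vertical below 0.06 rad and height (world z) of cover1 between 0.02 and 0.09 m and linear speed of each of cover1, cover2, cover3, movement1, movement2, movement3 below 0.02 m/s and height (world z) of cover2 between 0.02 and 0.09 m and height (world z) of cover3 between 0.02 and 0.09 m and height (world z) of spare below 0.005 m); the robot touches nothing.
It fails at once if the tray is moved more than 20 mm (distance of tray from where it was at the start of the episode above 0.02 m).
It fails at once if the press is moved more than 20 mm (distance of press from where it was at the start of the episode above 0.02 m).
It fails at once if the screwdriver is moved more than 20 mm (distance of screwdriver from where it was at the start of the episode above 0.02 m).
It fails at once if the glasses are moved more than 20 mm (distance of glasses from where it was at the start of the episode above 0.02 m).
It fails at once if a movement is tipped over (angle between any of movement1, movement2, movement3's own z axis and vertical above 0.9 rad).
Of movement1, movement2, movement3 only 2 to 3 are there at a start; the rules pass over those that are not, and their reading is None.
At some moment in a run one of cover1, cover2, cover3, movement1, movement2, movement3 may be knocked a few centimetres aside while the robot is not near it.
It also fails if it takes over 210 s, if anything falls off the work surface, if the arm or the gripper's body presses on something with over 40 N, if the wrist force passes 120 N, or if a joint passes its speed limit or range.

ROBOT

A 7-joint arm with a two-finger parallel gripper is mounted at the origin on the work surface. World frame = base frame: x ahead of the robot, y to its left, z up, the work surface at z = 0. Lengths are in m, angles in rad, forces in N, time in s.
With the tool pointing down it reaches from about 0.4 to 0.875 m from the base axis. Payload 19.3 kg.
Tool frame: the origin (TCP) lies at the very end of the fingers, on their centre line; the grasp point (between the pads) lies 19 mm behind it; z points along the fingers, y is the direction in which the jaws open and shut (so a half turn about z gives the same grasp; the last joint's range is limited). The gripper opens to 85 mm and grips with 20 to 120 N. Pads are 22 mm wide; open, the fingers measure 114 mm over their backs; the gripper's body (76 mm by 85 mm) begins 54 mm behind the grasp point. The pads swing forward as they close: fully open they stand 13 mm farther back than shut.
Start: joints at [-1.395, 0.521, -0.036, 1.599, 0.021, 1.021, -0.113], TCP at [0.152, 0.606, 0.231] pointing down, gripper open.
Joint ranges: [-2.91, 2.91], [-0.3, 2.13], [-1.5, 1.42], [0.17, 2.43], [-1.26, 4.41], [0.16, 1.93], [-2.52, 2.52]. Speed limits (rad/s): [1.89, 1.89, 2.39, 2.39, 3.01, 3.01, 3.01].

INTERFACE

Orientations are given as [roll, pitch, yaw] about the fixed x, y, z axes, in that order (R = Rz(yaw) Ry(pitch) Rx(roll)).
In Python, from workcell import bot gives the robot as it stands.
- The arm moves only by the tool carry_out, never from a script. Its argument "targets" is a list of rows, each a list of 7 numbers: the shift along the tool's x, y, z in mm, then the turn, a rotation vector about the tool's x, y, z in units of 6 degrees (1.0 is 6 degrees), then the closure in counts, from 0 (fully open) to 255 (shut). A call has 1 to 5 rows; each row shifts and turns the commanded pose from where the row before left it, along the tool's axes as they then stand; what a row does not reach is not made up. A row lasts 1/12 s, in which the tool goes at most 41.7 mm and 7.16 degrees, less where a joint would pass 70% of its speed; a pose out of reach is approached as far as the arm can. A call is refused whole if a number of a shift passes 41.7 or a number of a turn 1, either way. A call with a gripper value outside its range is refused whole. The fingers move at their own pace and stop on an object; "force" is the grip in N (left out, the last holds). Time passes only in rows, so rows that do not move let the fingers close. It gives the time, the measured TCP pose, the force and the opening at its end, in the units of the state.
- bot.observe(): the state, without advancing time (a new reading comes with each control period).
- bot.grab_frame(name): name is "scene" or "top" or "wrist"; returns a dict with "color" (480x640x3 uint8, red, green, blue), "z_map" (480x640 float32, m along the optical axis (not along the pixel's ray), 0 where there is no reading), "K" (3x3 intrinsics, pixels), "cam_to_world" (4x4, takes a point from camera to world coordinates); the wrist camera has in their place "T_tool_cam" (4x4, takes a point from camera to tool coordinates, whose origin is the TCP and whose axes are the flange's). Camera axes: x right, y down, z forward; pixel columns grow to the right and rows downward; lengths in m; the calibration is good to about 2 mm. A picture is of the moment at which its call begins: read the wrist's pose just before it.
- bot.job_done(): hands the job in, once; it reports no verdict.
The state is a dict: "clock": time; "qpos": joint angles; "qd": joint speeds; "joint_efforts": joint torques, N m; "position": TCP position; "tool_rot": TCP orientation; "force": force on the tool from outside, world axes, zero at the start; "moment": the same for the moment, N m; "grip_width": finger opening in m.
Only numpy, scipy, OpenCV 4.12 (cv2) and the standard library are available. Lean on these libraries where they do the work, as an engineer would, in place of code of your own. Each camera call takes 0.05 s, during which the arm holds its last target. There are 200 camera calls.

## Working session

There is one attempt and no reset: what is moved stays moved. The work goes in short steps, Python scripts to look and compute and a tool call to move; the robot and the scene stay as the last step left them, time stands still between calls to the robot, and variables do not carry over. Pictures are saved under pics/ and viewed, about 12 in all and at most 16, crops included, and the job is handed in when it is done.

Besides the shell and the picture viewer there is one more tool, called after "Request:" by a JSON object that holds its "fn" and its "kwargs". carry_out: Moves the arm, as the interface text tells. Its arguments: {"type":"object","properties":{"targets":{"type":"array","items":{"type":"array","items":{"type":"number"}}},"force":{"type":"number"}},"required":["targets"]}

```bash
mkdir -p pics; ls
python3 - <<'E'
from workcell import bot
import cv2,numpy as np
print(bot.observe())
for n in ("scene","top"):
    f=bot.grab_frame(n); cv2.imwrite(f"pics/{n}0.png",f["color"][:,:,::-1]); np.savez(f"{n}0.npz",**f)
    print(n,f["K"],f["cam_to_world"])
E
```

```text
pics
{'clock': 0.0, 'qpos': array([-1.39518078,  0.52201431, -0.03632549,  1.59999574,  0.0211769 ,
        1.02108877, -0.11278333]), 'qd': array([ 0.00171146,  0.00067233, -0.00027736, -0.00044643,  0.00068939,
        0.00140249, -0.00066412]), 'joint_efforts': array([ 1.33226395e-04, -9.27079225e+01,  1.98021948e+00, -3.69944894e+01,
        1.79792679e-02,  7.92672479e-03, -4.22564085e-06]), 'position': array([0.15204169, 0.60588324, 0.23072995]), 'tool_rot': array([-3.14047214e+00,  6.08989410e-05,  2.89576987e+00]), 'force': array([-0.84660571,  1.0954087 , -0.7315527 ]), 'moment': array([ 0.00347702, -0.03512645,  0.01081467]), 'grip_width': 0.08510189055242393}
scene [[439.77495669   0.         325.5293385 ]
 [  0.         439.77495669 246.27850328]
 [  0.           0.           1.        ]] [[-0.41446172  0.70074502 -0.58067022  1.17128135]
 [ 0.90999545  0.31112135 -0.27406528  0.22802133]
 [-0.01139098 -0.64199683 -0.76662267  1.01310427]
 [ 0.          0.          0.          1.        ]]
top [[481.69640929   0.         325.93631148]
 [  0.         481.69640929 237.63072427]
 [  0.           0.           1.        ]] [[-0.02315258 -0.98849451  0.1494743   0.30053429]
 [-0.99962226  0.02510447  0.01118452 -0.08274358]
 [-0.01480831 -0.14915889 -0.98870235  1.14860071]
 [ 0.          0.          0.          1.        ]]
```

View pics/top0.png

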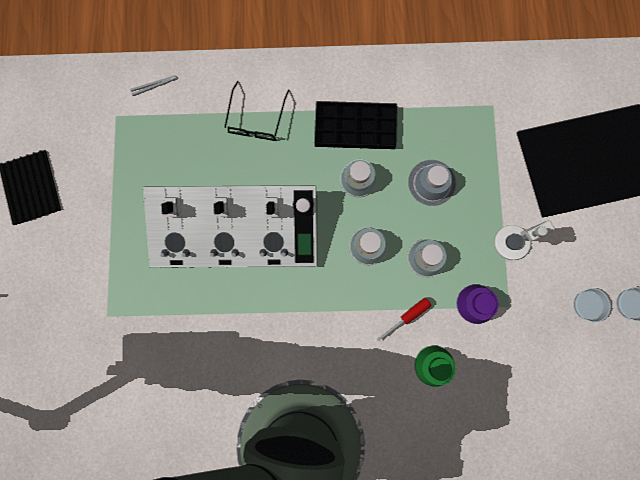

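View pics/scene0.png

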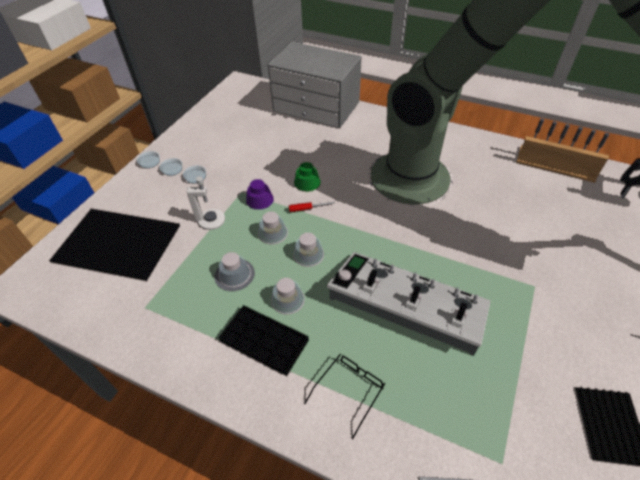

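Top view: white knobs at (360,172), (370,243), (430,255) are covers 1–3. The knob at (439,178), standing on the grey pad disc, is the spare. Look-alikes to leave alone are purple (478,303) and green (434,366). The jaws' fins are near (168,208), (220,208) and (272,208), the nests near (175,242), (224,242) and (273,242), and the button at (303,205).

```bash
cat > h.py <<'E'
import numpy as np,cv2
from workcell import bot
from scipy.spatial.transform import Rotation as R
def ray(f,uv,T=None):
    T=f["cam_to_world"] if T is None else T
    d=np.linalg.inv(f["K"])@np.r_[uv,1.]; return T[:3,3],T[:3,:3]@d
def onplane(f,uv,p0,n=(0,0,1),T=None):
    o,d=ray(f,uv,T); n=np.array(n,float); return o+d*((np.array(p0)-o)@n)/(d@n)
def blobs(m,amin=30):
    n,l,s,c=cv2.connectedComponentsWithStats(m.astype(np.uint8)); return [(c[i],s[i,4],s[i,:4]) for i in range(1,n) if s[i,4]>=amin]
def cloud(f,T=None):
    T=f["cam_to_world"] if T is None else T
    v,u=np.mgrid[:480,:640]; z=f["z_map"]; p=np.stack([(u-f["K"][0,2])/f["K"][0,0]*z,(v-f["K"][1,2])/f["K"][1,1]*z,z],-1)
    return p@T[:3,:3].T+T[:3,3]
def wrist(name=None):
    s=bot.observe(); f=bot.grab_frame("wrist"); B=np.eye(4); B[:3,:3]=R.from_euler("xyz",s["tool_rot"]).as_matrix(); B[:3,3]=s["position"]
    T=B@f["T_tool_cam"]
    if name: cv2.imwrite(f"pics/{name}.png",f["color"][:,:,::-1])
    return s,f,T
E
python3 - <<'E'
from h import *
f=dict(np.load("top0.npz")); im=f["color"].astype(int); P=cloud(f)
hsv=cv2.cvtColor(f["color"],cv2.COLOR_RGB2HSV); 
w=(hsv[...,1]<30)&(hsv[...,2]>165); w[:, :140]=0
w[:150]=0;w[280:]=0;w[:,:290]=0;w[:,500:]=0
for c,a,b in blobs(w): print("white",c.round(1),a,b,onplane(f,c,[0,0,.072]).round(4),np.round(P[int(c[1]),int(c[0])],4))
# deck plane from cloud
reg=P[190:262,148:290].reshape(-1,3); q=reg[(reg[:,2]>.01)&(reg[:,2]<.11)]
for i in range(8):
    A=np.c_[q[:,:2],np.ones(len(q))]; k=np.linalg.lstsq(A,q[:,2],rcond=None)[0]; r=q[:,2]-A@k; q=q[abs(r)<max(.003,1.0*r.std())]
n=np.r_[-k[:2],1];n/=np.linalg.norm(n);print("plane",k,n,"tilt",np.degrees(np.arccos(n[2])),"yaw",np.degrees(np.arctan2(-n[1],-n[0])),len(q))
m=np.zeros((480,640),bool); m[195:222,150:285]=True
fin=m&(im.max(2)<50)
for c,a,b in blobs(fin): print("fin",c.round(1),a,b,np.round(P[int(c[1]),int(c[0])],4))
dk=np.zeros((480,640),bool); dk[230:262,150:285]=True
for c,a,b in blobs(dk&(im.max(2)<90),60): print("disc",c.round(1),a,b,onplane(f,c,[0,0,k[2]],n).round(4))
s=f["color"][150:300,130:470]; cv2.imwrite("pics/c0.png",cv2.resize(s,None,fx=2.3,fy=2.3,interpolation=cv2.INTER_CUBIC)[:,:,::-1])
E
```

```text
white [498.3 164.3] 75 [496 150   4  39] [ 0.6237 -0.4712  0.072 ] [ 0.6465 -0.4966 -0.0008]
white [359.5 170.4] 299 [350 161  20  19] [ 0.6181 -0.1515  0.072 ] [ 0.6194 -0.1506  0.0709]
white [437.6 175. ] 306 [428 166  20  19] [ 0.6022 -0.3305  0.072 ] [ 0.6027 -0.3294  0.0706]
white [299.8 190.7] 158 [290 186  25  20] [ 0.5737 -0.0131  0.072 ] [ 0.5731 -0.0119  0.0813]
white [302.1 204.8] 130 [296 199  13  13] [ 0.5406 -0.0179  0.072 ] [ 0.5373 -0.019   0.0947]
white [306.2 252.6] 179 [290 213  26  53] [ 0.4304 -0.0253  0.072 ] [ 0.4359 -0.0231  0.0375]
white [291.5 235. ] 140 [290 218   4  36] [0.4713 0.0072 0.072 ] [0.4755 0.0106 0.0456]
white [497.3 241.4] 85 [495 231   5  22] [ 0.4449 -0.4552  0.072 ] [ 0.4541 -0.4755  0.0114]
white [369.7 241.7] 323 [360 232  20  20] [ 0.4516 -0.1691  0.072 ] [ 0.4531 -0.1675  0.0722]
white [431.8 254.1] 327 [422 244  21  21] [ 0.4199 -0.307   0.072 ] [ 0.4204 -0.3055  0.0706]
plane [ 0.36349882 -0.0074371  -0.12479989] [-0.34162055  0.00698947  0.93981198] tilt 19.97999579813379 yaw -1.1720938278423025 7522
fin [167.  207.5] 121 [162 202  11  12] [0.5321 0.2766 0.1232]
fin [218.5 207.5] 108 [214 202  10  12] [0.5291 0.1627 0.1233]
fin [270.3 207.7] 85 [267 202   8  12] [0.526  0.049  0.1236]
disc [174.6 242.1] 304 [165 233  20  19] [0.4662 0.2826 0.0426]
disc [223.7 241.9] 301 [214 232  20  20] [0.4638 0.1677 0.0426]
disc [273.1 241.6] 308 [264 232  20  20] [0.4615 0.0527 0.0426]
```

View pics/c0.png

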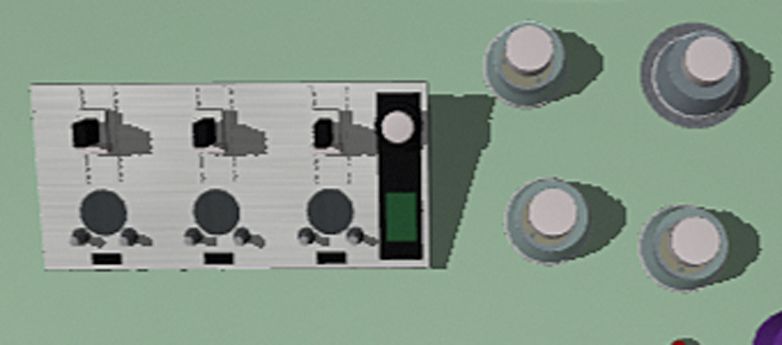

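Close crop: all three stations empty, with brass visible under covers A (529,50), B (552,215) and C (695,240). The spare stands on the pad at (708,60). I'll plan the moves with a small helper.

```bash
cat >> h.py <<'E'
YAW=np.pi-.0204
DOWN=R.from_euler("xyz",[np.pi,0,YAW])
psi=-.0204; t=np.radians(20)
DX=np.array([np.cos(psi)*np.cos(t),np.sin(psi)*np.cos(t),np.sin(t)]); DY=np.array([-np.sin(psi),np.cos(psi),0]); DN=np.cross(DX,DY)
NEST={1:np.array([.4615,.0527,.0425]),2:np.array([.4638,.1677,.0425]),3:np.array([.4662,.2826,.0425])}
TILT=R.from_matrix(np.c_[-DX,DY,-DN])
def deck(i,x,y,z): return NEST[i]+DX*x+DY*y+DN*z
def plan(goals,pose=None):
    """goals: (label,pos,Rot); prints total shift in tool axes (mm) after the turn is done / turn in 6deg units"""
    s=bot.observe(); p,q=(s["position"],R.from_euler("xyz",s["tool_rot"])) if pose is None else pose
    print("t",round(s["clock"],2),"TCP",s["position"].round(4),"rot",s["tool_rot"].round(3),"F",s["force"].round(1),"w",round(s["grip_width"],4))
    for l,g,r in goals:
        g=np.array(g); print(l,"shift(start axes)",(q.inv().apply(g-p)*1000).round(1),"turn",((q.inv()*r).as_rotvec()/np.radians(6)).round(2)); p,q=g,r
E
python3 - <<'E'
from h import *
p=[.618,-.151,.231]; s=bot.observe()
plan([("turn",s["position"],DOWN),("hoverA",p,DOWN),("gripA",[.618,-.151,.052],DOWN)])
E
```

```text
t 0.1 TCP [0.152  0.6059 0.2308] rot [-3.141  0.     2.896] F [-0.3 -0.5  0.7] w 0.0855
turn shift(start axes) [0. 0. 0.] turn [-0.01 -0.   -2.15]
hoverA shift(start axes) [-4.813e+02 -7.473e+02 -2.000e-01] turn [0. 0. 0.]
gripA shift(start axes) [  0.  -0. 179.] turn [0. 0. 0.]
```

Request:
{"fn": "carry_out", "kwargs": {"targets": [[-18,-20,0,0,0,-0.72,0],[-18,-20,0,0,0,-0.72,0],[-18,-20,0,0,0,-0.71,0],[-18,-30,0,0,0,0,0],[-18,-30,0,0,0,0,0]], "force": 30}}

```text
clock: 0.52
position: [0.2302, 0.4759, 0.2309]
tool_rot: [-3.141, -0.0, 3.122]
force: [0.4, 0.3, 0.4]
grip_width: 0.0855
```

Request:
{"fn": "carry_out", "kwargs": {"targets": [[-18,-30,0,0,0,0,0],[-18,-30,0,0,0,0,0],[-18,-30,0,0,0,0,0],[-18,-30,0,0,0,0,0],[-18,-30,0,0,0,0,0]]}}

```text
clock: 0.93
position: [0.3171, 0.3238, 0.2312]
tool_rot: [-3.141, -0.0, 3.121]
force: [1.5, 1.3, -0.8]
grip_width: 0.0852
```

Request:
{"fn": "carry_out", "kwargs": {"targets": [[-18,-30,0,0,0,0,0],[-18,-30,0,0,0,0,0],[-18,-30,0,0,0,0,0],[-18,-30,0,0,0,0,0],[-18,-30,0,0,0,0,0]]}}

```text
clock: 1.35
position: [0.404, 0.1719, 0.2313]
tool_rot: [-3.142, 0.0, 3.121]
force: [0.8, 0.7, -0.1]
grip_width: 0.0857
```

Request:
{"fn": "carry_out", "kwargs": {"targets": [[-18,-30,0,0,0,0,0],[-18,-30,0,0,0,0,0],[-18,-30,0,0,0,0,0],[-18,-30,0,0,0,0,0],[-18,-30,0,0,0,0,0]]}}

```text
clock: 1.77
position: [0.4909, 0.0201, 0.2313]
tool_rot: [-3.142, -0.0, 3.121]
force: [0.6, 0.7, -0.1]
grip_width: 0.0857
```

Run:
```python
from h import *
plan([("hoverA",[.618,-.151,.231],DOWN)])
print(bot.observe()["qpos"].round(2))
```

```text
t 1.77 TCP [0.4909 0.0201 0.2313] rot [-3.142 -0.     3.121] F [ 0.6  0.7 -0.1] w 0.0857
hoverA shift(start axes) [-130.6 -168.5    0.2] turn [-0. -0. -0.]
[-0.3   0.31  0.18  1.95 -0.07  0.88  1.46]
```

Request:
{"fn": "carry_out", "kwargs": {"targets": [[-26,-33.7,0,0,0,0,0],[-26,-33.7,0,0,0,0,0],[-26,-33.7,0,0,0,0,0],[-26,-33.7,0,0,0,0,0],[-26.6,-33.7,0,0,0,0,0]]}}

```text
clock: 2.18
position: [0.6153, -0.1473, 0.231]
tool_rot: [3.141, -0.0, 3.121]
force: [0.1, 1.0, 0.7]
grip_width: 0.0857
```

Run:
```python
from h import *
s,f,T=wrist("w1"); np.savez("w1.npz",T=T,**f)
hsv=cv2.cvtColor(f["color"],cv2.COLOR_RGB2HSV)
for c,a,b in blobs((hsv[...,1]<30)&(hsv[...,2]>165),800): print("white",c.round(1),a,b,onplane(f,c,[0,0,.072],T=T).round(4))
print(s["position"],s["qpos"].round(2),T[:3].round(3))
```

```text
white [417.3 148.9] 45443 [154   0 486 311] [ 0.567  -0.0784  0.072 ]
white [463.9  42.4] 873 [459   0  11  89] [ 0.4999 -0.0517  0.072 ]
white [583.3  40. ] 6610 [533   0 107  77] [0.5    0.0254 0.072 ]
white [516.7 104.7] 1875 [493  81  49  49] [ 0.539  -0.0128  0.072 ]
white [ 96.7 193.8] 7477 [ 32 126 146 130] [ 0.5941 -0.3077  0.072 ]
white [613.8 388.6] 1738 [583 367  57  49] [0.7678 0.0968 0.072 ]
white [561.2 386.4] 2026 [518 368  77  46] [0.7647 0.0523 0.072 ]
white [317.8 428.2] 19195 [172 373 293 107] [ 0.8036 -0.1526  0.072 ]
white [ 49.9 393.2] 2711 [  0 378 114  38] [ 0.7631 -0.3779  0.072 ]
[ 0.61530133 -0.14734157  0.23102755] [-0.    0.54  0.22  1.59 -0.13  1.02  1.8 ] [[ 0.02   0.952  0.306  0.538]
 [ 1.    -0.019 -0.007 -0.147]
 [-0.     0.306 -0.952  0.373]]
```

View pics/w1.png

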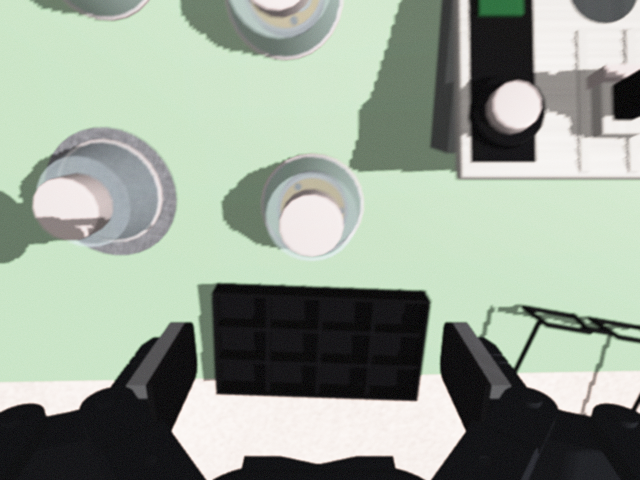

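Wrist view: knob A at (311,224), spare on the pad with its knob at (70,207), and the tray well clear beyond it.

```bash
cat >> h.py <<'E'
def knob(f,T,guess,z=.072,win=48,sat=25,val=150):
    """centre of the white knob's top (plane z) near the projected guess"""
    Ti=np.linalg.inv(T); c=Ti@np.r_[guess,z,1]; uv=f["K"]@c[:3]/c[2]; uv=uv[:2]
    hsv=cv2.cvtColor(f["color"],cv2.COLOR_RGB2HSV); rpx=.024*f["K"][0,0]/c[2]
    g=cv2.GaussianBlur(f["color"][...,1],(5,5),1)
    x0,y0=(uv-1.9*rpx).astype(int).clip(0); x1,y1=(uv+1.9*rpx).astype(int)
    h=cv2.HoughCircles(g[y0:y1,x0:x1],cv2.HOUGH_GRADIENT,1.5,20,param1=80,param2=12,minRadius=int(.85*rpx),maxRadius=int(1.15*rpx))
    r=[] if h is None else [(np.round(a[:2]+[x0,y0],1),round(float(a[2]),1),onplane(f,a[:2]+[x0,y0],[0,0,z],T=T).round(4)) for a in h[0][:3]]
    print("guess",guess,"uv",uv.round(0),"rpx",rpx.round(1),"->",r); return r
E
python3 - <<'E'
from h import *
f=dict(np.load("w1.npz")); T=f["T"]
knob(f,T,[.618,-.151]); knob(f,T,[.602,-.330])
print(onplane(f,[311,224],[0,0,.072],T=T))
E
```

```text
guess [0.618, -0.151] uv [315. 222.] rpx 32.6 -> [(array([311.2, 224.2]), 31.2, array([ 0.6199, -0.1537,  0.072 ])), (array([326.2, 206.2]), 34.5, array([ 0.6066, -0.1425,  0.072 ])), (array([300.8, 206.2]), 31.2, array([ 0.6062, -0.161 ,  0.072 ]))]
guess [0.602, -0.33] uv [ 68. 205.] rpx 33.0 -> [(array([ 62.8, 214.8]), 36.1, array([ 0.6091, -0.3354,  0.072 ])), (array([ 71.8, 190.8]), 34.5, array([ 0.5916, -0.3252,  0.072 ])), (array([ 95.8, 213.2]), 32.8, array([ 0.6085, -0.311 ,  0.072 ]))]
[ 0.61970293 -0.15388607  0.072     ]
```

Request:
{"fn": "carry_out", "kwargs": {"targets": [[-4,-6,30,0,0,0,0],[0,0,39,0,0,0,0],[0,0,39,0,0,0,0],[0,0,39,0,0,0,0],[0,0,32,0,0,0,0]]}}

```text
clock: 2.65
position: [0.6174, -0.1512, 0.0494]
tool_rot: [3.141, -0.002, 3.121]
force: [0.8, -0.2, 0.3]
grip_width: 0.0856
```

Request:
{"fn": "carry_out", "kwargs": {"targets": [[0,0,0,0,0,0,200],[0,0,0,0,0,0,200],[0,0,0,0,0,0,200],[0,0,0,0,0,0,200],[0,0,0,0,0,0,200]], "force": 30}}

```text
clock: 3.07
position: [0.6198, -0.1518, 0.0547]
tool_rot: [-3.141, 0.003, 3.121]
force: [-1.4, -0.4, 9.3]
grip_width: 0.0469
```

Request:
{"fn": "carry_out", "kwargs": {"targets": [[0,0,0,0,0,0,200],[0,0,0,0,0,0,200],[0,0,0,0,0,0,200]]}}

```text
clock: 3.32
position: [0.6199, -0.1518, 0.0547]
tool_rot: [-3.141, 0.004, 3.121]
force: [-1.4, 0.3, 11.7]
grip_width: 0.0467
```

Request:
{"fn": "carry_out", "kwargs": {"targets": [[0,0,-20,0,0,0,200],[0,0,-35,0,0,0,200],[0,0,-40,0,0,0,200],[0,0,-20,0,0,0,200],[0,0,0,0,0,0,200]]}}

```text
clock: 3.73
position: [0.6209, -0.1522, 0.1738]
tool_rot: [-3.141, 0.009, 3.121]
force: [0.6, -0.1, -0.9]
grip_width: 0.0466
```

Run:
```python
from h import *
plan([("over spare",[.6038,-.3306,.167],DOWN)])
```

```text
t 3.73 TCP [ 0.6209 -0.1522  0.1738] rot [-3.141  0.009  3.121] F [ 0.6 -0.1 -0.9] w 0.0466
over spare shift(start axes) [  13.4 -178.7    6.9] turn [-0.01  0.08 -0.  ]
```

Request:
{"fn": "carry_out", "kwargs": {"targets": [[3,-35,0,0,0,0,200],[3,-35,0,0,0,0,200],[3,-35,0,0,0,0,200],[3,-35,0,0,0,0,200],[2,-30,0,0,0,0,200]]}}

```text
clock: 4.15
position: [0.6003, -0.3238, 0.1683]
tool_rot: [-3.141, 0.001, 3.12]
force: [0.1, 0.8, -1.4]
grip_width: 0.0466
```

Request:
{"fn": "carry_out", "kwargs": {"targets": [[0,-8,0,0,0,0,200],[0,0,0,0,0,0,200],[0,0,0,0,0,0,200]]}}

```text
clock: 4.4
position: [0.6009, -0.329, 0.1677]
tool_rot: [3.141, 0.001, 3.12]
force: [-0.0, 0.8, -1.0]
grip_width: 0.0467
```

Run:
```python
from h import *
plan([("over spare",[.6038,-.3306,.167],DOWN)])
s,f,T=wrist("w2"); np.savez("w2.npz",T=T,**f)
t=bot.grab_frame("top"); np.savez("t2.npz",**t)
cv2.imwrite("pics/w2c.png",np.hstack([f["color"][:,100:540],cv2.resize(t["color"][140:260,390:490],(400,480),interpolation=cv2.INTER_CUBIC)])[:,:,::-1])
```

```text
t 4.4 TCP [ 0.6009 -0.329   0.1677] rot [3.141e+00 1.000e-03 3.120e+00] F [-0.   0.8 -1. ] w 0.0467
over spare shift(start axes) [-3.  -1.6  0.7] turn [ 0.    0.   -0.01]
```

View pics/w2c.png

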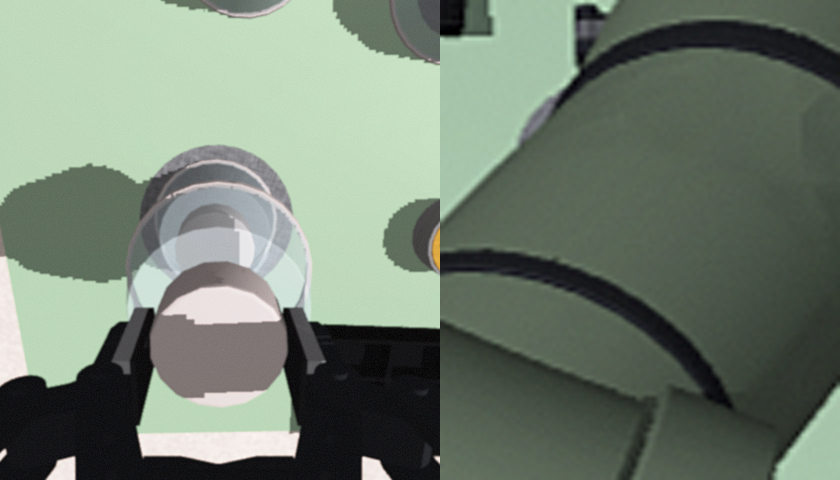

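Run:
```python
from h import *
f=dict(np.load("w2.npz")); T=f["T"]; Ti=np.linalg.inv(T)
def pr(p): c=Ti@np.r_[p,1]; return (f["K"]@c[:3]/c[2])[:2].round(1)
for s in (np.array([.6022,-.3305]),np.array([.604,-.332])):
    print("spare rim",pr([s[0]-.046,s[1],0]),"knobtop edge",pr([s[0]-.024,s[1],.072]),"pad",pr([s[0]-.058,s[1],0]),"knob L,R",pr([s[0],s[1]-.024,.072]),pr([s[0],s[1]+.024,.072]))
h=.1677-.0547
for x in (.599,.601): print("held rim",pr([x-.046,-.329,h]),"knob edge far",pr([x-.024,-.329,h+.072]),"near",pr([x+.024,-.329,h+.072]))
im=f["color"]; print(im[130:300:2,319].astype(int).sum(1)//3)
cv2.imwrite("pics/w2d.png",cv2.resize(im[130:320,210:430],None,fx=3.5,fy=3.1,interpolation=cv2.INTER_CUBIC)[:,:,::-1])
```

```text
spare rim [316.4 154.7] knobtop edge [316.7 207.1] pad [316.  137.6] knob L,R [277.  247.5] [358.1 246. ]
spare rim [314.4 157.3] knobtop edge [314.1 210.2] pad [314.  140.2] knob L,R [274.7 250.5] [355.6 248.9]
held rim [318.4 173.7] knob edge far [319.9 277.1] near [322.5 403.4]
held rim [318.5 178. ] knob edge far [320.  282.9] near [322.6 408.1]
[200 199 202 200 199 199 201 178 142 144 134 133 124 133 141 195 185 118
 101 107 104 105 105 106 106 116 194 197 183 163 162 160 160 155 159 160
 163 140 123 128 124 124 136 136 136 135 134 133 150 184 182 186 185 186
 186 187 185 186 185 181 186 188 185 184 183 178 120 105 107 105 109 108
 111 108  97  95  99 119 167 229 231 228 229 228 228]
```

View pics/w2d.png

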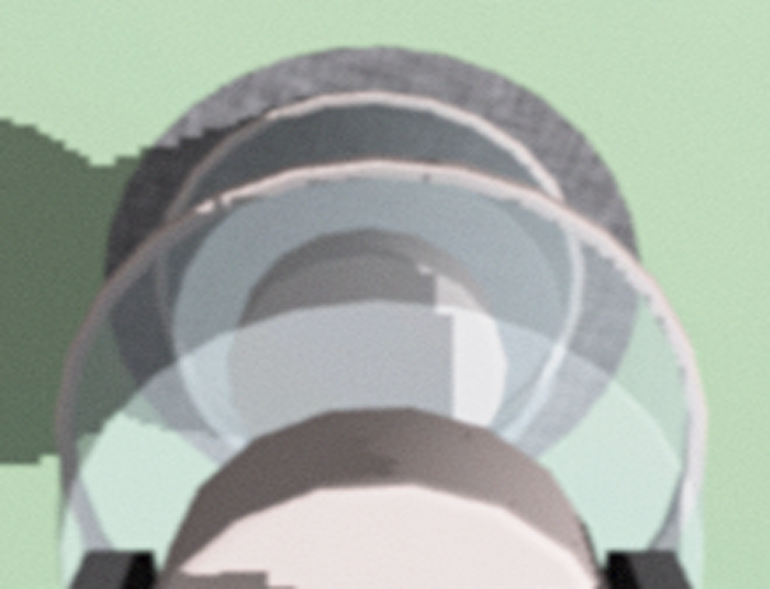

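Request:
{"fn": "carry_out", "kwargs": {"targets": [[-3.3,-1.9,0,0,0,0,200],[0,0,12,0,0,0,200],[0,0,20,0,0,0,200],[0,0,20,0,0,0,200],[0,0,15,0,0,0,200]]}}

```text
clock: 4.92
position: [0.6038, -0.3301, 0.098]
tool_rot: [3.141, -0.001, 3.122]
force: [0.4, -0.3, -0.7]
grip_width: 0.0467
```

Request:
{"fn": "carry_out", "kwargs": {"targets": [[0,0,10,0,0,0,200],[0,0,6,0,0,0,200],[0,0,0,0,0,0,200],[0,0,0,0,0,0,200]]}}

```text
clock: 5.25
position: [0.6043, -0.3311, 0.0843]
tool_rot: [-3.141, 0.0, 3.121]
force: [0.4, -0.6, -0.4]
grip_width: 0.0472
```

Request:
{"fn": "carry_out", "kwargs": {"targets": [[0,0,1,0,0,0,200],[0,0,0,0,0,0,0],[0,0,0,0,0,0,0],[0,0,0,0,0,0,0],[0,0,0,0,0,0,0]]}}

```text
clock: 5.67
position: [0.6042, -0.3313, 0.0836]
tool_rot: [-3.141, 0.0, 3.121]
force: [-0.4, 0.5, -0.4]
grip_width: 0.0855
```

Request:
{"fn": "carry_out", "kwargs": {"targets": [[0,0,0,0,0,0,0],[0,0,-20,0,0,0,0],[0,0,-41,0,0,0,0],[0,0,-41,0,0,0,0],[0,0,-41,0,0,0,0]]}}

```text
clock: 6.08
position: [0.6037, -0.3311, 0.228]
tool_rot: [3.142, -0.001, 3.121]
force: [1.1, 0.0, 0.2]
grip_width: 0.0856
```

Run:
```python
from h import *
plan([("C",[.4205,-.3065,.231],DOWN)])
```

```text
t 6.08 TCP [ 0.6037 -0.3311  0.228 ] rot [ 3.142e+00 -1.000e-03  3.121e+00] F [1.1 0.  0.2] w 0.0856
C shift(start axes) [183.7  20.8  -2.9] turn [ 0. -0. -0.]
```

Request:
{"fn": "carry_out", "kwargs": {"targets": [[37,4,0,0,0,0,0],[37,4,0,0,0,0,0],[37,4,0,0,0,0,0],[37,4,0,0,0,0,0],[36,5,0,0,0,0,0]]}}

```text
clock: 6.5
position: [0.4186, -0.306, 0.2264]
tool_rot: [-3.141, 0.0, 3.121]
force: [2.0, -0.5, 0.0]
grip_width: 0.0853
```

Run:
```python
from h import *
s,f,T=wrist("w3"); np.savez("w3.npz",T=T,**f); print(s["position"],s["qpos"].round(2))
knob(f,T,[.4205,-.3065]); knob(f,T,[.452,-.168])
t=bot.grab_frame("top"); np.savez("t3.npz",**t)
knob(t,t["cam_to_world"],[.604,-.331],.1)
```

```text
[ 0.41857674 -0.30604261  0.22640275] [ 0.34  0.37  0.23  1.89 -0.11  0.89  2.17]
guess [0.4205, -0.3065] uv [319. 222.] rpx 33.1 -> [(array([319.8, 221.2]), 33.8, array([ 0.4199, -0.3061,  0.072 ])), (array([328.8, 203.2]), 37.2, array([ 0.4068, -0.2995,  0.072 ])), (array([306.2, 206.2]), 33.8, array([ 0.4086, -0.3156,  0.072 ]))]
guess [0.452, -0.168] uv [506. 259.] rpx 32.2 -> [(array([504.8, 264.8]), 34.5, array([ 0.4563, -0.1684,  0.072 ])), (array([492.8, 240.8]), 36.2, array([ 0.4373, -0.1794,  0.072 ])), (array([473.2, 255.8]), 29.2, array([ 0.4487, -0.1926,  0.072 ]))]
guess [0.604, -0.331] uv [440. 171.] rpx 10.7 -> [(array([440.2, 170.2]), 11.1, array([ 0.6052, -0.3306,  0.1   ]))]
```

View pics/w3.png

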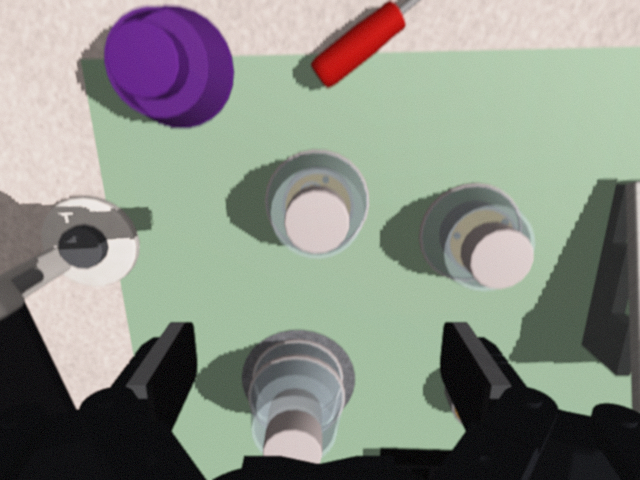

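Wrist view: C at (319,221), B at (503,258), with covers A and spare nested at (300,400). Grip C.

Request:
{"fn": "carry_out", "kwargs": {"targets": [[-1.5,0,30,0,0,0,0],[0,0,38,0,0,0,0],[0,0,38,0,0,0,0],[0,0,38,0,0,0,0],[0,0,25,0,0,0,0]]}}

```text
clock: 7.02
position: [0.4214, -0.3058, 0.0545]
tool_rot: [3.141, -0.002, 3.121]
force: [0.6, 0.1, -1.2]
grip_width: 0.0856
```

Request:
{"fn": "carry_out", "kwargs": {"targets": [[0,0,0,0,0,0,200],[0,0,0,0,0,0,200],[0,0,0,0,0,0,200],[0,0,0,0,0,0,200],[0,0,0,0,0,0,200]]}}

```text
clock: 7.43
position: [0.423, -0.307, 0.0593]
tool_rot: [-3.14, 0.003, 3.121]
force: [-2.2, 0.9, 8.4]
grip_width: 0.0466
```

Request:
{"fn": "carry_out", "kwargs": {"targets": [[0,0,0,0,0,0,200],[0,0,0,0,0,0,200],[0,0,0,0,0,0,200]]}}

```text
clock: 7.68
position: [0.423, -0.307, 0.0593]
tool_rot: [-3.14, 0.003, 3.121]
force: [-2.7, 1.4, 11.0]
grip_width: 0.0465
```

Request:
{"fn": "carry_out", "kwargs": {"targets": [[0,0,-15,0,0,0,200],[0,0,-30,0,0,0,200],[0,0,-40,0,0,0,200],[0,0,-35,0,0,0,200],[0,0,-25,0,0,0,200]]}}

```text
clock: 8.1
position: [0.4227, -0.3069, 0.2068]
tool_rot: [-3.14, 0.004, 3.121]
force: [-0.1, 0.8, -0.8]
grip_width: 0.0463
```

Run:
```python
from h import *
plan([("over spare",[.6043,-.3311,.205],DOWN)])
```

```text
t 8.1 TCP [ 0.4227 -0.3069  0.2068] rot [-3.14   0.004  3.121] F [-0.1  0.8 -0.8] w 0.0463
over spare shift(start axes) [-182.1  -20.3    2.6] turn [-0.02  0.04 -0.01]
```

Request:
{"fn": "carry_out", "kwargs": {"targets": [[-30,-3.4,0,0,0,0,200],[-35,-4,0,0,0,0,200],[-35,-4,0,0,0,0,200],[-35,-4,0,0,0,0,200],[-30,-3,0,0,0,0,200]]}}

```text
clock: 8.52
position: [0.5891, -0.3281, 0.2041]
tool_rot: [-3.141, 0.002, 3.122]
force: [-0.4, -0.3, -0.6]
grip_width: 0.0467
```

Request:
{"fn": "carry_out", "kwargs": {"targets": [[-15,-2,20,0,0,0,200],[0,0,0,0,0,0,200],[0,0,0,0,0,0,200]]}}

```text
clock: 8.77
position: [0.6015, -0.3302, 0.1824]
tool_rot: [3.141, -0.001, 3.121]
force: [-0.5, -0.2, -1.0]
grip_width: 0.0463
```

Run:
```python
from h import *
plan([("over spare",[.6043,-.3311,.205],DOWN)])
s,f,T=wrist("w4"); np.savez("w4.npz",T=T,**f); Ti=np.linalg.inv(T)
def pr(p): c=Ti@np.r_[p,1]; return (f["K"]@c[:3]/c[2])[:2].round(1)
for s2 in (.604,.606): print("spare rim",pr([s2-.046,-.331,0]),"stack rim",pr([s2-.046,-.331,.028]),"stack knob far",pr([s2-.024,-.331,.1]),"base",pr([s2-.024,-.331,.075]))
p=s["position"]; h=p[2]-.0593
for x in (p[0],p[0]+.002): print("held rim",pr([x-.046,p[1],h]),"knob far",pr([x-.024,p[1],h+.072]),"L/R",pr([x,p[1]-.046,h]),pr([x,p[1]+.046,h]))
cv2.imwrite("pics/w4d.png",cv2.resize(f["color"][110:310,210:430],None,fx=3.5,fy=3.0,interpolation=cv2.INTER_CUBIC)[:,:,::-1])
```

```text
t 8.77 TCP [ 0.6015 -0.3302  0.1824] rot [ 3.141e+00 -1.000e-03  3.121e+00] F [-0.5 -0.2 -1. ] w 0.0463
over spare shift(start axes) [ -2.8  -0.9 -22.6] turn [ 0.   -0.01  0.  ]
spare rim [317.5 154.5] stack rim [317.4 158.7] stack knob far [317.9 214.8] base [318.  204.8]
spare rim [317.6 157.2] stack rim [317.5 161.7] stack knob far [318.  218.3] base [318.1 208. ]
held rim [318.6 176.3] knob far [320.1 276.8] L/R [230.1 268.4] [410.9 265.1]
held rim [318.7 180.5] knob far [320.2 282.5] L/R [230.5 272.1] [410.7 268.8]
```

View pics/w4d.png

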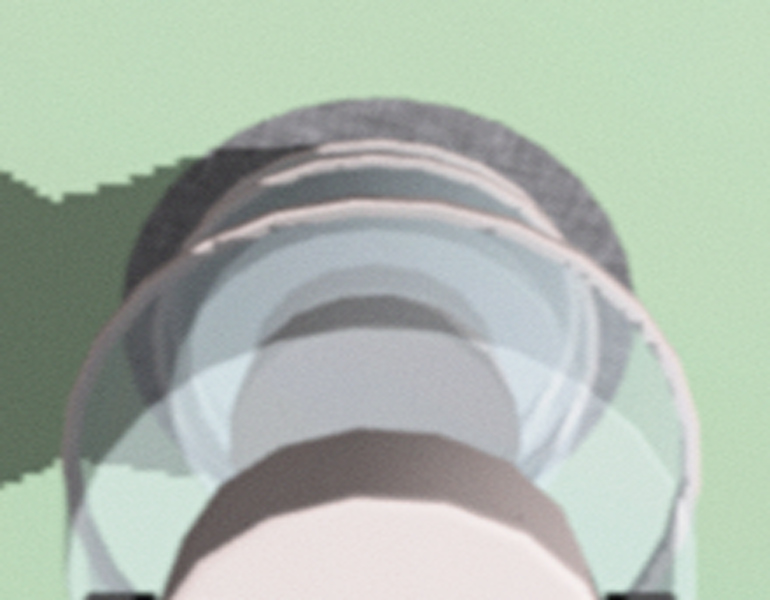

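Request:
{"fn": "carry_out", "kwargs": {"targets": [[-4.8,-0.4,0,0,0,0,200],[0,0,10,0,0,0,200],[0,0,15,0,0,0,200],[0,0,15,0,0,0,200],[0,0,13,0,0,0,200]]}}

```text
clock: 9.23
position: [0.6061, -0.331, 0.1287]
tool_rot: [-3.141, 0.0, 3.121]
force: [0.6, 0.5, -0.8]
grip_width: 0.0464
```

Request:
{"fn": "carry_out", "kwargs": {"targets": [[0,0,8,0,0,0,200],[0,0,5,0,0,0,200],[0,0,0,0,0,0,200],[0,0,0,0,0,0,200]]}}

```text
clock: 9.57
position: [0.6065, -0.3313, 0.1166]
tool_rot: [-3.141, 0.001, 3.121]
force: [0.2, 0.1, -0.6]
grip_width: 0.0464
```

Seated to about 1 mm. Release, rise and go to B.

Request:
{"fn": "carry_out", "kwargs": {"targets": [[0,0,1,0,0,0,200],[0,0,0,0,0,0,0],[0,0,0,0,0,0,0],[0,0,0,0,0,0,0],[0,0,0,0,0,0,0]]}}

```text
clock: 9.98
position: [0.6065, -0.331, 0.1155]
tool_rot: [-3.141, 0.0, 3.121]
force: [-0.6, 0.2, -0.0]
grip_width: 0.0856
```

Request:
{"fn": "carry_out", "kwargs": {"targets": [[0,0,0,0,0,0,0],[0,0,-20,0,0,0,0],[0,0,-40,0,0,0,0],[0,0,-40,0,0,0,0],[0,0,-15,0,0,0,0]]}}

```text
clock: 10.4
position: [0.6076, -0.3321, 0.236]
tool_rot: [-3.139, 0.005, 3.121]
force: [1.5, -0.7, 0.5]
grip_width: 0.0852
```

Request:
{"fn": "carry_out", "kwargs": {"targets": [[27,29,0,0,0,0,0],[27,29,0,0,0,0,0],[27,29,0,0,0,0,0],[27,29,0,0,0,0,0],[27,29,0,0,0,0,0]]}}

```text
clock: 10.82
position: [0.4729, -0.182, 0.2303]
tool_rot: [3.142, 0.0, 3.121]
force: [0.8, 0.9, -0.5]
grip_width: 0.0851
```

Request:
{"fn": "carry_out", "kwargs": {"targets": [[16,15,0,0,0,0,0],[0,0,0,0,0,0,0]]}}

```text
clock: 10.98
position: [0.4563, -0.165, 0.2308]
tool_rot: [3.14, -0.0, 3.123]
force: [1.3, -0.2, 0.7]
grip_width: 0.0854
```

Run:
```python
from h import *
s,f,T=wrist("w5"); np.savez("w5.npz",T=T,**f); print(s["qpos"].round(2))
r=knob(f,T,[.454,-.168])
plan([("B",np.r_[r[0][2][:2],.058],DOWN)])
t=bot.grab_frame("top"); np.savez("t5.npz",**t)
knob(t,t["cam_to_world"],[.604,-.331],.128)
```

```text
[ 0.05  0.31  0.22  1.97 -0.09  0.88  1.87]
guess [0.454, -0.168] uv [315. 215.] rpx 32.8 -> [(array([311.2, 211.2]), 33.6, array([ 0.451 , -0.1709,  0.072 ])), (array([323.2, 188.8]), 36.2, array([ 0.4346, -0.1619,  0.072 ])), (array([299.2, 193.2]), 29.1, array([ 0.4376, -0.1792,  0.072 ]))]
t 11.03 TCP [ 0.458  -0.1666  0.231 ] rot [3.141e+00 1.000e-03 3.123e+00] F [ 0.4 -1.1  1.2] w 0.0855
B shift(start axes) [  7.1  -4.5 173. ] turn [0.   0.01 0.01]
guess [0.604, -0.331] uv [443. 167.] rpx 11.0 -> []
```

View pics/w5.png

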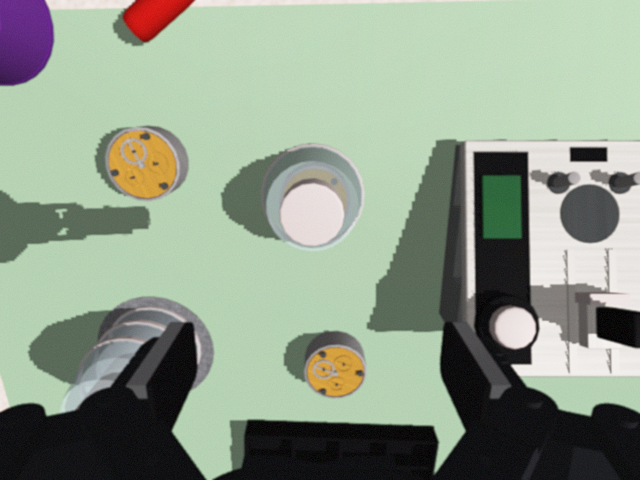

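Wrist view: knob B at (312,212), movements A at (335,365) and C at (145,162), both brass up. The stack is at the lower left.

Request:
{"fn": "carry_out", "kwargs": {"targets": [[6,-3,30,0,0,0,0],[0,0,38,0,0,0,0],[0,0,38,0,0,0,0],[0,0,38,0,0,0,0],[0,0,29,0,0,0,0]]}}

```text
clock: 11.5
position: [0.4526, -0.1715, 0.0545]
tool_rot: [-3.141, -0.001, 3.12]
force: [0.3, 0.5, 0.1]
grip_width: 0.0854
```

Request:
{"fn": "carry_out", "kwargs": {"targets": [[0,0,0,0,0,0,0],[0,0,0,0,0,0,200],[0,0,0,0,0,0,200],[0,0,0,0,0,0,200],[0,0,0,0,0,0,200]]}}

```text
clock: 11.92
position: [0.4539, -0.1713, 0.0593]
tool_rot: [-3.141, 0.003, 3.121]
force: [-1.9, 0.4, 12.4]
grip_width: 0.0466
```

Request:
{"fn": "carry_out", "kwargs": {"targets": [[0,0,0,0,0,0,200],[0,0,0,0,0,0,200],[0,0,0,0,0,0,200],[0,0,0,0,0,0,200]]}}

```text
clock: 12.25
position: [0.4539, -0.1713, 0.0593]
tool_rot: [-3.141, 0.003, 3.121]
force: [-1.3, -1.0, 10.3]
grip_width: 0.0465
```

Request:
{"fn": "carry_out", "kwargs": {"targets": [[0,0,-15,0,0,0,200],[0,0,-40,0,0,0,200],[0,0,-40,0,0,0,200],[0,0,-40,0,0,0,200],[0,0,-35,0,0,0,200]]}}

```text
clock: 12.67
position: [0.4527, -0.171, 0.2315]
tool_rot: [-3.141, 0.003, 3.121]
force: [1.2, 0.6, -1.7]
grip_width: 0.0464
```

Run:
```python
from h import *
plan([("over spare",[.6063,-.3313,.215],DOWN)])
```

```text
t 12.67 TCP [ 0.4527 -0.171   0.2315] rot [-3.141e+00  3.000e-03  3.121e+00] F [ 1.2  0.6 -1.7] w 0.0464
over spare shift(start axes) [-156.9 -157.    17.1] turn [-0.01  0.03 -0.01]
```

Request:
{"fn": "carry_out", "kwargs": {"targets": [[-25,-26,0,0,0,0,200],[-27,-27,0,0,0,0,200],[-27,-27,0,0,0,0,200],[-27,-27,0,0,0,0,200],[-27,-27,0,0,0,0,200]]}}

```text
clock: 13.08
position: [0.5841, -0.3089, 0.2295]
tool_rot: [-3.141, 0.003, 3.121]
force: [0.4, 0.5, 0.2]
grip_width: 0.0463
```

Request:
{"fn": "carry_out", "kwargs": {"targets": [[-20,-22,15,0,0,0,200],[0,0,0,0,0,0,200],[0,0,0,0,0,0,200],[0,0,0,0,0,0,200]]}}

```text
clock: 13.42
position: [0.6022, -0.3296, 0.2135]
tool_rot: [-3.141, 0.001, 3.121]
force: [-0.1, 0.3, -0.9]
grip_width: 0.0465
```

Run:
```python
from h import *
plan([("over spare",[.6063,-.3313,.205],DOWN)])
s,f,T=wrist("w6"); np.savez("w6.npz",T=T,**f); Ti=np.linalg.inv(T)
def pr(p): c=Ti@np.r_[p,1]; return (f["K"]@c[:3]/c[2])[:2].round(1)
for s2 in (.604,.606): print("spare rim",pr([s2-.046,-.331,0]),"rim2",pr([s2-.046,-.331,.028]),"rim3",pr([s2-.046,-.331,.056]),"stack knob far",pr([s2-.024,-.331,.128]),"base",pr([s2-.024,-.331,.103]))
p=s["position"]; h=p[2]-.0593
for x in (p[0],p[0]+.002): print("held rim",pr([x-.046,p[1],h]),"knob far",pr([x-.024,p[1],h+.072]),"L/R",pr([x,p[1]-.046,h]),pr([x,p[1]+.046,h]))
cv2.imwrite("pics/w6d.png",cv2.resize(f["color"][110:310,210:430],None,fx=3.5,fy=3.0,interpolation=cv2.INTER_CUBIC)[:,:,::-1])
```

```text
t 13.42 TCP [ 0.6022 -0.3296  0.2135] rot [-3.141e+00  1.000e-03  3.121e+00] F [-0.1  0.3 -0.9] w 0.0465
over spare shift(start axes) [-4.1 -1.6  8.5] turn [-0.    0.01 -0.  ]
spare rim [316.9 149.2] rim2 [316.8 152.7] rim3 [316.6 156.8] stack knob far [316.9 211.9] base [317.1 202.2]
spare rim [317.  151.7] rim2 [316.9 155.4] rim3 [316.7 159.7] stack knob far [317.  215.4] base [317.2 205.4]
held rim [318.6 176.1] knob far [320. 277.] L/R [230.2 268.3] [410.9 264.9]
held rim [318.7 180.3] knob far [320.1 282.6] L/R [230.5 271.9] [410.7 268.6]
```

View pics/w6d.png

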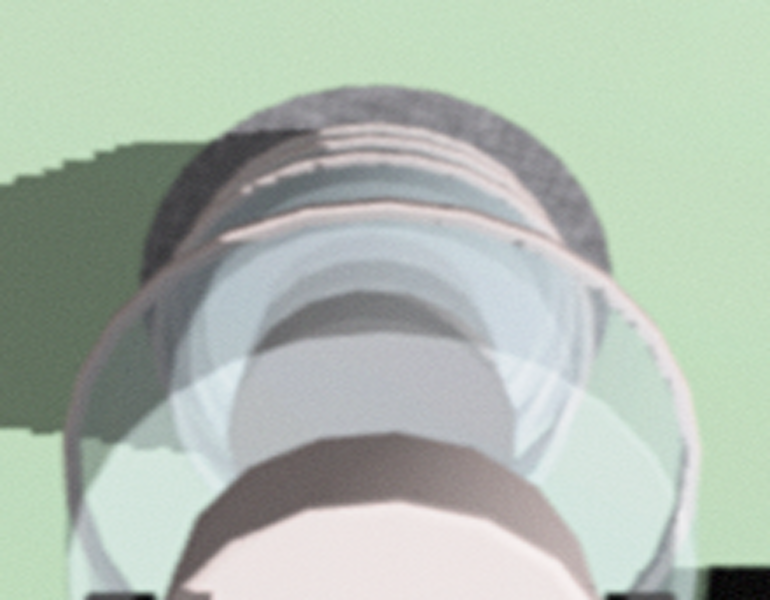

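Request:
{"fn": "carry_out", "kwargs": {"targets": [[-4.1,-0.8,0,0,0,0,200],[0,0,12,0,0,0,200],[0,0,15,0,0,0,200],[0,0,15,0,0,0,200],[0,0,13,0,0,0,200]]}}

```text
clock: 13.88
position: [0.6063, -0.3302, 0.1561]
tool_rot: [3.141, -0.0, 3.121]
force: [0.1, 0.5, -1.8]
grip_width: 0.0468
```

Request:
{"fn": "carry_out", "kwargs": {"targets": [[0,0,9,0,0,0,200],[0,0,5,0,0,0,200],[0,0,0,0,0,0,200],[0,0,0,0,0,0,200]]}}

```text
clock: 14.22
position: [0.6067, -0.3309, 0.1435]
tool_rot: [-3.141, 0.001, 3.121]
force: [0.0, -0.1, -1.4]
grip_width: 0.0466
```

Request:
{"fn": "carry_out", "kwargs": {"targets": [[0,0,0.5,0,0,0,200],[0,0,0,0,0,0,0],[0,0,0,0,0,0,0],[0,0,0,0,0,0,0],[0,0,0,0,0,0,0]]}}

```text
clock: 14.63
position: [0.6065, -0.3309, 0.1429]
tool_rot: [-3.141, 0.0, 3.121]
force: [0.3, -0.1, 0.0]
grip_width: 0.0859
```

Request:
{"fn": "carry_out", "kwargs": {"targets": [[0,0,0,0,0,0,0],[0,0,-20,0,0,0,0],[0,0,-40,0,0,0,0],[0,0,-30,0,0,0,0],[0,0,0,0,0,0,0]]}}

```text
clock: 15.05
position: [0.6084, -0.3323, 0.2394]
tool_rot: [-3.138, 0.008, 3.121]
force: [1.2, -1.1, 0.1]
grip_width: 0.0858
```

Request:
{"fn": "carry_out", "kwargs": {"targets": [[16,35,0,0,0,0,0],[16,35,0,0,0,0,0],[16,35,0,0,0,0,0],[10,35,0,0,0,0,0],[10,35,0,0,0,0,0]]}}

```text
clock: 15.47
position: [0.5412, -0.153, 0.233]
tool_rot: [3.142, 0.0, 3.121]
force: [0.9, 0.6, -0.1]
grip_width: 0.0854
```

Request:
{"fn": "carry_out", "kwargs": {"targets": [[0,0,0,0,0,0,0],[0,0,0,0,0,0,0]]}}

```text
clock: 15.63
position: [0.5422, -0.1525, 0.2333]
tool_rot: [3.141, 0.001, 3.124]
force: [0.2, 0.5, 1.1]
grip_width: 0.0857
```

```bash
cat >> h.py <<'E'
def brass(f,T,z=.03,n=None,p0=None,show=True):
    hsv=cv2.cvtColor(f["color"],cv2.COLOR_RGB2HSV)
    m=((hsv[...,0]>10)&(hsv[...,0]<30)&(hsv[...,1]>100)&(hsv[...,2]>60)).astype(np.uint8)
    out=[]
    m=cv2.morphologyEx(m,cv2.MORPH_CLOSE,np.ones((5,5)))
    for c in cv2.findContours(m,cv2.RETR_EXTERNAL,cv2.CHAIN_APPROX_NONE)[0]:
        if cv2.contourArea(c)<100: continue
        e=cv2.fitEllipse(cv2.convexHull(c)); p=onplane(f,e[0],p0 if p0 is not None else [0,0,z],n if n is not None else (0,0,1),T)
        if show: print("brass uv",np.round(e[0],1),"axes",np.round(e[1],1),p.round(4))
        out.append(p)
    return out
E
python3 - <<'E'
from h import *
s,f,T=wrist("w7"); np.savez("w7.npz",T=T,**f); print(s["qpos"].round(2),s["position"])
brass(f,T)
t=bot.grab_frame("top"); np.savez("t7.npz",**t); brass(t,t["cam_to_world"])
cv2.imwrite("pics/t7.png",t["color"][:,:,::-1])
E
```

```text
[-0.    0.43  0.24  1.77 -0.12  0.95  1.84] [ 0.5422391  -0.15247133  0.23325318]
brass uv [320.7 287. ] axes [55.4 60.1] [ 0.6169 -0.1526  0.03  ]
brass uv [296.2  90.8] axes [69.3 74.1] [ 0.4528 -0.1689  0.03  ]
brass uv [110.7  47.9] axes [68.7 81.9] [ 0.4204 -0.3064  0.03  ]
brass uv [428.  257.1] axes [22.4 23.1] [ 0.4178 -0.3065  0.03  ]
brass uv [6621.4  -70.7] axes [   80.  10904.3] [  0.7943 -13.5351   0.03  ]
```

View pics/w7.png

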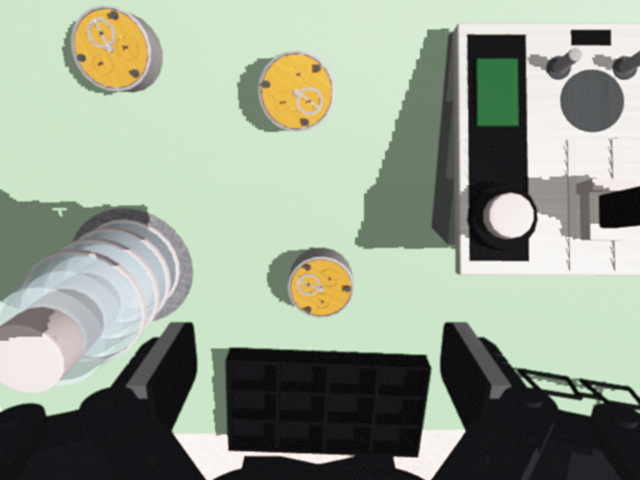

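Wrist view: movement A at (321,287), B at (296,91), C at (111,48), all brass up. The stack of four stands upright on the pad, and the stations are empty. Grip movement A.

Request:
{"fn": "carry_out", "kwargs": {"targets": [[-25,0,20,0,0,0,0],[-25,0,35,0,0,0,0],[-25,0,35,0,0,0,0],[0,0,35,0,0,0,0],[0,0,35,0,0,0,0]]}}

```text
clock: 16.15
position: [0.6163, -0.1574, 0.0727]
tool_rot: [-3.141, 0.0, 3.12]
force: [0.2, -0.6, -0.4]
grip_width: 0.0856
```

Request:
{"fn": "carry_out", "kwargs": {"targets": [[0,0,30,0,0,0,0],[0,0,24,0,0,0,0],[0,0,10,0,0,0,0],[0,0,0,0,0,0,0]]}}

```text
clock: 16.48
position: [0.6142, -0.157, 0.0086]
tool_rot: [3.142, -0.004, 3.12]
force: [-0.7, 0.1, 0.3]
grip_width: 0.0854
```

Run:
```python
from h import *
plan([("MA",[.617,-.1527,.009],DOWN)])
```

```text
t 16.48 TCP [ 0.6142 -0.157   0.0086] rot [ 3.142 -0.004  3.12 ] F [-0.7  0.1  0.3] w 0.0854
MA shift(start axes) [-2.7  4.3 -0.4] turn [ 0.   -0.03 -0.02]
```

Request:
{"fn": "carry_out", "kwargs": {"targets": [[-2.5,4.2,0,0,0,0,0],[0,0,0,0,0,0,150],[0,0,0,0,0,0,150],[0,0,0,0,0,0,150],[0,0,0,0,0,0,150]], "force": 40}}

```text
clock: 16.9
position: [0.6192, -0.1518, 0.0129]
tool_rot: [-3.141, 0.003, 3.121]
force: [-1.5, 1.8, 9.0]
grip_width: 0.0585
```

Request:
{"fn": "carry_out", "kwargs": {"targets": [[0,0,0,0,0,0,150],[0,0,0,0,0,0,150],[0,0,0,0,0,0,150]]}}

```text
clock: 17.15
position: [0.6192, -0.1518, 0.0129]
tool_rot: [-3.142, 0.003, 3.121]
force: [-1.1, 1.9, 10.4]
grip_width: 0.0584
```

Request:
{"fn": "carry_out", "kwargs": {"targets": [[0,0,-15,0,0,0,150],[0,0,-35,0,0,0,150],[0,0,-40,0,0,0,150],[0,0,-40,0,0,0,150],[0,0,-30,0,0,0,150]]}}

```text
clock: 17.57
position: [0.6186, -0.1522, 0.176]
tool_rot: [-3.141, 0.003, 3.12]
force: [0.8, -1.1, -1.8]
grip_width: 0.0584
```

Run:
```python
from h import *
h=deck(3,.004,0,.12)
plan([("via",h+[0,0,.02],DOWN),("tilt",h,TILT),("place",deck(3,.004,0,.008),TILT)])
```

```text
t 17.57 TCP [ 0.6186 -0.1522  0.176 ] rot [-3.141e+00  3.000e-03  3.120e+00] F [ 0.8 -1.1 -1.8] w 0.0584
via shift(start axes) [198.8 431.5  -1.6] turn [-0.01  0.03 -0.01]
tilt shift(start axes) [ 0. -0. 20.] turn [ 0.   -3.33 -0.  ]
place shift(start axes) [  0.  -0. 112.] turn [0. 0. 0.]
```

Request:
{"fn": "carry_out", "kwargs": {"targets": [[14,28,0,0,0,0,150],[14,31,0,0,0,0,150],[14,31,0,0,0,0,150],[14,31,0,0,0,0,150],[14,31,0,0,0,0,150]]}}

```text
clock: 17.98
position: [0.5505, 0.0028, 0.1726]
tool_rot: [3.141, 0.002, 3.121]
force: [1.3, 0.3, -1.9]
grip_width: 0.0581
```

Request:
{"fn": "carry_out", "kwargs": {"targets": [[14,31,0,0,0,0,150],[14,31,0,0,0,0,150],[14,31,0,0,0,0,150],[14,31,0,0,0,0,150],[14,31,0,0,0,0,150]]}}

```text
clock: 18.4
position: [0.4838, 0.1593, 0.1725]
tool_rot: [3.141, 0.001, 3.121]
force: [0.8, 0.5, -1.6]
grip_width: 0.0583
```

Request:
{"fn": "carry_out", "kwargs": {"targets": [[14,31,0,0,0,0,150],[14,31,0,0,0,0,150],[14,31,0,0,0,0,150],[14,31,0,0,0,0,150],[0,0,0,0,0,0,150]]}}

```text
clock: 18.82
position: [0.4282, 0.2894, 0.1723]
tool_rot: [3.138, 0.0, 3.128]
force: [-0.4, 1.4, -1.3]
grip_width: 0.0583
```

Request:
{"fn": "carry_out", "kwargs": {"targets": [[0,0,0,0,-0.83,0,150],[0,0,0,0,-0.83,0,150],[0,0,0,0,-0.83,0,150],[0,0,0,0,-0.84,0,150],[0,0,0,0,0,0,150]]}}

```text
clock: 19.23
position: [0.4287, 0.2842, 0.1712]
tool_rot: [-3.14, 0.335, 3.126]
force: [-0.2, 0.2, -2.9]
grip_width: 0.0582
```

Run:
```python
from h import *
plan([("tilt",deck(3,.004,0,.08),TILT),("place",deck(3,.004,0,.0135),TILT)]); print(bot.observe()["qpos"].round(2))
```

```text
t 19.23 TCP [0.4287 0.2842 0.1712] rot [-3.14   0.335  3.126] F [-0.2  0.2 -2.9] w 0.0582
tilt shift(start axes) [ 4.  -0.8 53.8] turn [-0.   -0.14  0.04]
place shift(start axes) [ 0.   0.  66.5] turn [0. 0. 0.]
[-1.22  0.37  0.45  2.18  0.23  0.4   0.53]
```

Request:
{"fn": "carry_out", "kwargs": {"targets": [[4,-0.8,10,0,-0.1,0.04,150],[0,0,25,0,0,0,150],[0,0,25,0,0,0,150],[0,0,25,0,0,0,150],[0,0,15,0,0,0,150]]}}

```text
clock: 19.65
position: [0.462, 0.2806, 0.0741]
tool_rot: [-3.14, 0.341, 3.115]
force: [-0.1, -1.3, -2.2]
grip_width: 0.0582
```

Run:
```python
from h import *
plan([("place",deck(3,.004,0,.0135),TILT)]); print(bot.observe()["qpos"].round(2))
```

```text
t 19.65 TCP [0.462  0.2806 0.0741] rot [-3.14   0.341  3.115] F [-0.1 -1.3 -2.2] w 0.0582
place shift(start axes) [ 2.7  2.2 17.6] turn [-0.03 -0.08 -0.05]
[-1.08  0.6   0.36  2.19  0.33  0.16  0.42]
```

Request:
{"fn": "carry_out", "kwargs": {"targets": [[2,2,4,0,0,0,150],[0,0,5,0,0,0,150],[0,0,4,0,0,0,150],[0,0,0,0,0,0,150]]}}

```text
clock: 19.98
position: [0.465, 0.2823, 0.0628]
tool_rot: [-3.141, 0.343, 3.114]
force: [-0.2, -1.0, -1.0]
grip_width: 0.058
```

Run:
```python
from h import *
plan([("place",deck(3,.004,0,.0135),TILT)]); print(bot.observe()["qpos"].round(3))
```

```text
t 19.98 TCP [0.465  0.2823 0.0628] rot [-3.141  0.343  3.114] F [-0.2 -1.  -1. ] w 0.058
place shift(start axes) [1.7 0.3 6. ] turn [-0.03 -0.06 -0.06]
[-1.014  0.612  0.271  2.18   0.633  0.166  0.12 ]
```

Request:
{"fn": "carry_out", "kwargs": {"targets": [[0,0,3,0,0,0,150],[0,0,3,0,0,0,150],[0,0,0.5,0,0,0,150],[0,0,0,0,0,0,150]]}}

```text
clock: 20.32
position: [0.4665, 0.2827, 0.0569]
tool_rot: [-3.141, 0.343, 3.115]
force: [-0.3, 0.3, -2.1]
grip_width: 0.0584
```

Run:
```python
from h import *
plan([("place",deck(3,.004,0,.0135),TILT)]); print(bot.observe()["qpos"].round(3))
```

```text
t 20.32 TCP [0.4665 0.2827 0.0569] rot [-3.141  0.343  3.115] F [-0.3  0.3 -2.1] w 0.0584
place shift(start axes) [ 1.2 -0.2 -0.1] turn [-0.02 -0.06 -0.05]
[-0.992  0.623  0.246  2.178  0.733  0.164  0.023]
```

Request:
{"fn": "carry_out", "kwargs": {"targets": [[0,0,1,0,0,0,150],[0,0,0,0,0,0,150]]}}

```text
clock: 20.48
position: [0.4665, 0.2829, 0.056]
tool_rot: [-3.141, 0.343, 3.116]
force: [-3.5, -2.8, 8.5]
grip_width: 0.0583
```

Request:
{"fn": "carry_out", "kwargs": {"targets": [[0,0,1,0,0,0,150],[0,0,0,0,0,0,150]]}}

```text
clock: 20.65
position: [0.4667, 0.2827, 0.0556]
tool_rot: [-3.141, 0.343, 3.115]
force: [-12.9, -3.0, 31.1]
grip_width: 0.058
```

Request:
{"fn": "carry_out", "kwargs": {"targets": [[0,0,1,0,0,0,150],[0,0,0,0,0,0,150]]}}

```text
clock: 20.82
position: [0.4675, 0.2829, 0.0547]
tool_rot: [3.141, 0.344, 3.115]
force: [-8.7, -5.3, 23.7]
grip_width: 0.0581
```

Request:
{"fn": "carry_out", "kwargs": {"targets": [[0,0,-2,0,0,0,150],[0,0,0,0,0,0,0],[0,0,0,0,0,0,0],[0,0,0,0,0,0,0],[0,0,0,0,0,0,0]]}}

```text
clock: 21.23
position: [0.4662, 0.283, 0.0553]
tool_rot: [-3.141, 0.342, 3.116]
force: [0.4, 0.1, 0.4]
grip_width: 0.0854
```

Request:
{"fn": "carry_out", "kwargs": {"targets": [[0,0,-10,0,0,0,0],[0,0,-20,0,0,0,0],[0,0,-25,0,0,0,0],[0,0,-25,0,0,0,0],[0,0,0,0,0,0,0]]}}

```text
clock: 21.65
position: [0.4394, 0.2847, 0.1341]
tool_rot: [3.138, 0.344, 3.115]
force: [1.2, 1.9, 1.4]
grip_width: 0.0854
```

```bash
cat >> h.py <<'E'
def todeck(p,i): d=np.array(p)-NEST[i]; return (np.array([d@DX,d@DY,d@DN])*1000).round(1)
E
python3 - <<'E'
from h import *
s,f,T=wrist("w8"); np.savez("w8.npz",T=T,**f)
for p in brass(f,T,n=DN,p0=deck(3,0,0,.03)): print(todeck(p,3))
g=deck(3,.092,0,.02)
plan([("grip3 above",deck(3,.092,0,.08),TILT),("grip3",g,TILT)]); print(s["qpos"].round(2))
E
```

```text
brass uv [315.5 253. ] axes [ 97.3 102.4] [0.4559 0.282  0.0707]
[ 0.  -0.8 30. ]
t 21.7 TCP [0.4397 0.2844 0.1325] rot [3.139 0.344 3.115] F [-0.3 -0.6 -0.5] w 0.0856
grip3 above shift(start axes) [-86.2  -0.8  13.2] turn [ 0.   -0.05 -0.06]
grip3 shift(start axes) [-0.  0. 60.] turn [0. 0. 0.]
[-0.91  0.42  0.07  2.19  0.67  0.38  0.09]
```

View pics/w8.png

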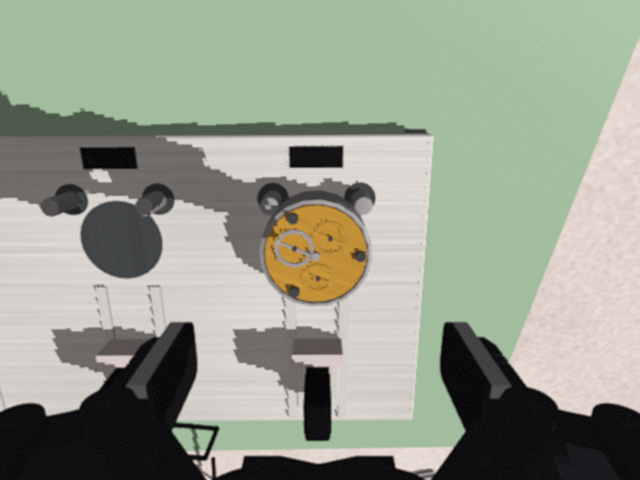

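Wrist view: movement 1 lies at (315,253), flat, close to both pins of station 3. Fin 3 is at (317,400). Now grip the fin.

Request:
{"fn": "carry_out", "kwargs": {"targets": [[-28,0,0,0,0,0,0],[-30,-0.5,0,0,0,0,0],[-28,0,0,0,0,0,0],[0,0,15,0,0,0,0],[0,0,15,0,0,0,0]]}}

```text
clock: 22.12
position: [0.5325, 0.2801, 0.1308]
tool_rot: [3.141, 0.344, 3.113]
force: [-0.3, 0.6, -1.1]
grip_width: 0.0856
```

Run:
```python
from h import *
plan([("grip3",deck(3,.092,0,.021),TILT)]); print(bot.observe()["qpos"].round(2))
```

```text
t 22.12 TCP [0.5325 0.2801 0.1308] rot [3.141 0.344 3.113] F [-0.3  0.6 -1.1] w 0.0856
grip3 shift(start axes) [ 0.3  1.2 39.3] turn [-0.02 -0.05 -0.07]
[-0.71  0.51 -0.    2.01  0.58  0.42  0.32]
```

Request:
{"fn": "carry_out", "kwargs": {"targets": [[0,1,15,0,0,-0.06,0],[0,0,15,0,0,0,0],[0,0,9,0,0,0,0],[0,0,0,0,0,0,0],[0,0,0,0,0,0,255]], "force": 30}}

```text
clock: 22.53
position: [0.5432, 0.2813, 0.0938]
tool_rot: [-3.138, 0.341, 3.123]
force: [-0.3, -0.0, 1.0]
grip_width: 0.0752
```

Request:
{"fn": "carry_out", "kwargs": {"targets": [[0,0,0,0,0,0,255],[0,0,0,0,0,0,255],[0,0,0,0,0,0,255],[0,0,0,0,0,0,255],[0,0,0,0,0,0,255]]}}

```text
clock: 22.95
position: [0.5436, 0.2816, 0.095]
tool_rot: [-3.139, 0.343, 3.123]
force: [-3.4, -2.1, 10.5]
grip_width: 0.0135
```

Request:
{"fn": "carry_out", "kwargs": {"targets": [[0,0,0,0,0,0,255],[0,0,0,0,0,0,255],[0,0,0,0,0,0,255]]}}

```text
clock: 23.2
position: [0.5436, 0.2815, 0.095]
tool_rot: [-3.139, 0.343, 3.122]
force: [-2.6, -1.0, 7.0]
grip_width: 0.0136
```

Request:
{"fn": "carry_out", "kwargs": {"targets": [[6,0,0,0,0,0,255],[8,0,0,0,0,0,255],[8,0,0,0,0,0,255],[6,0,0,0,0,0,255],[4,0,0,0,0,0,255]]}}

```text
clock: 23.62
position: [0.5126, 0.2822, 0.0837]
tool_rot: [-3.139, 0.342, 3.123]
force: [0.1, -1.4, 5.1]
grip_width: 0.0132
```

Request:
{"fn": "carry_out", "kwargs": {"targets": [[2,0,0,0,0,0,255],[0,0,0,0,0,0,255],[0,0,0,0,0,0,255]]}}

```text
clock: 23.87
position: [0.5114, 0.2822, 0.0833]
tool_rot: [-3.139, 0.343, 3.123]
force: [0.1, -0.2, 7.0]
grip_width: 0.0135
```

Run:
```python
from h import *
s=bot.observe(); print(todeck(s["position"],3),"F deck",(s["force"]@np.c_[DX,DY,DN]).round(1))
```

```text
[56.4  0.6 22.9] F deck [ 2.5 -0.2  6.5]
```

Request:
{"fn": "carry_out", "kwargs": {"targets": [[1.5,0,0,0,0,0,255],[0,0,0,0,0,0,255]]}}

```text
clock: 24.03
position: [0.5112, 0.2822, 0.0833]
tool_rot: [-3.14, 0.344, 3.122]
force: [9.7, -0.8, 5.4]
grip_width: 0.0137
```

Request:
{"fn": "carry_out", "kwargs": {"targets": [[1,0,0,0,0,0,255],[0,0,0,0,0,0,255]]}}

```text
clock: 24.2
position: [0.5111, 0.2823, 0.0833]
tool_rot: [-3.14, 0.345, 3.121]
force: [15.7, -1.4, 4.2]
grip_width: 0.0135
```

Request:
{"fn": "carry_out", "kwargs": {"targets": [[1,0,0,0,0,0,255],[0,0,0,0,0,0,255]]}}

```text
clock: 24.37
position: [0.5109, 0.2822, 0.0833]
tool_rot: [-3.141, 0.346, 3.121]
force: [23.1, -1.4, 2.4]
grip_width: 0.0134
```

Run:
```python
from h import *
s=bot.observe(); print(todeck(s["position"],3),"F deck",(s["force"]@np.c_[DX,DY,DN]).round(1))
```

```text
[56.   0.5 23. ] F deck [22.6 -0.9 -5.6]
```

Request:
{"fn": "carry_out", "kwargs": {"targets": [[-2.5,0,0,0,0,0,255],[0,0,0,0,0,0,255],[0,0,0,0,0,0,0],[0,0,0,0,0,0,0],[0,0,0,0,0,0,0]]}}

```text
clock: 24.78
position: [0.51, 0.2821, 0.0824]
tool_rot: [-3.138, 0.341, 3.123]
force: [0.9, -0.9, -0.4]
grip_width: 0.0492
```

Request:
{"fn": "carry_out", "kwargs": {"targets": [[0,0,0,0,0,0,0],[0,0,0,0,0,0,0],[0,0,-20,0,0,0,0],[0,0,-30,0,0,0,0],[0,0,-25,0,0,0,0]]}}

```text
clock: 25.2
position: [0.4845, 0.2826, 0.1541]
tool_rot: [-3.138, 0.341, 3.123]
force: [0.1, -0.0, 0.8]
grip_width: 0.0854
```

Run:
```python
from h import *
s,f,T=wrist("w9"); np.savez("w9.npz",T=T,**f)
for p in brass(f,T,n=DN,p0=deck(3,0,0,.03)): print(todeck(p,3))
plan([("hoverMB",[.452,-.169,.231],DOWN)])
```

```text
brass uv [319.1 157. ] axes [108.3 110.2] [0.4565 0.2822 0.0709]
[ 0.6 -0.6 30. ]
t 25.25 TCP [0.4847 0.2838 0.1583] rot [-3.142  0.345  3.122] F [2.9 2.8 6.5] w 0.0853
hoverMB shift(start axes) [  -2.  -453.4  -76.5] turn [0.   3.29 0.01]
```

Request:
{"fn": "carry_out", "kwargs": {"targets": [[0,0,-18,0,0.82,0,0],[0,0,-18,0,0.82,0,0],[0,0,-18,0,0.82,0,0],[0,-10,-12,0,0.83,0,0],[2,-34,0,0,0,0,0]]}}

```text
clock: 25.67
position: [0.4706, 0.2425, 0.2178]
tool_rot: [3.14, 0.006, 3.123]
force: [0.0, -1.5, -1.5]
grip_width: 0.0858
```

Request:
{"fn": "carry_out", "kwargs": {"targets": [[2,-36,0,0,0,0,0],[2,-36,0,0,0,0,0],[2,-36,0,0,0,0,0],[2,-36,0,0,0,0,0],[2,-36,0,0,0,0,0]]}}

```text
clock: 26.08
position: [0.4541, 0.0576, 0.2159]
tool_rot: [-3.138, 0.009, 3.121]
force: [1.1, 0.7, 0.2]
grip_width: 0.0853
```

Request:
{"fn": "carry_out", "kwargs": {"targets": [[2,-36,0,0,0,0,0],[2,-36,0,0,0,0,0],[2,-36,0,0,0,0,0],[2,-36,0,0,0,0,0],[2,-36,0,0,0,0,0]]}}

```text
clock: 26.5
position: [0.4403, -0.1221, 0.2166]
tool_rot: [-3.138, 0.009, 3.121]
force: [0.8, -0.0, 0.4]
grip_width: 0.0856
```

Request:
{"fn": "carry_out", "kwargs": {"targets": [[0,-36,0,0,0,0,0],[0,0,0,0,0,0,0],[0,0,0,0,0,0,0]]}}

```text
clock: 26.75
position: [0.4396, -0.1581, 0.2165]
tool_rot: [-3.137, 0.008, 3.117]
force: [-0.3, 0.2, -0.9]
grip_width: 0.0856
```

Run:
```python
from h import *
s,f,T=wrist("w10"); 
b=brass(f,T); p=min(b,key=lambda q:np.hypot(q[0]-.452,q[1]+.169))
plan([("MB",[p[0],p[1],.009],DOWN)]); print(s["qpos"].round(2))
t=bot.grab_frame("top"); brass(t,t["cam_to_world"])
```

```text
brass uv [307.7 222.3] axes [64.2 66.5] [ 0.4517 -0.1689  0.03  ]
brass uv [131.  186.2] axes [63.2 72.9] [ 0.4192 -0.3063  0.03  ]
t 26.8 TCP [ 0.4399 -0.1567  0.2165] rot [-3.138  0.008  3.119] F [ 0.8  1.  -0.6] w 0.0853
MB shift(start axes) [-10.3 -11.1 207.7] turn [-0.04  0.08 -0.02]
[ 0.29  0.29 -0.09  2.02  0.04  0.82  1.72]
brass uv [170.9 244.5] axes [22.5 23.9] [0.4626 0.2953 0.03  ]
brass uv [6621.4  -70.7] axes [   80.  10904.3] [  0.7943 -13.5351   0.03  ]
```

Request:
{"fn": "carry_out", "kwargs": {"targets": [[-12,-11,20,-0.04,0.08,0,0],[0,0,40,0,0,0,0],[0,0,40,0,0,0,0],[0,0,40,0,0,0,0],[0,0,35,0,0,0,0]]}}

```text
clock: 27.27
position: [0.452, -0.1661, 0.0399]
tool_rot: [3.141, 0.0, 3.123]
force: [1.1, -0.9, 1.1]
grip_width: 0.0855
```

Request:
{"fn": "carry_out", "kwargs": {"targets": [[0,0,22,0,0,0,0],[0,0,10,0,0,0,0],[0,0,0,0,0,0,0]]}}

```text
clock: 27.52
position: [0.4514, -0.1663, 0.0083]
tool_rot: [3.14, -0.003, 3.122]
force: [-0.7, 0.2, -0.2]
grip_width: 0.0853
```

Run:
```python
from h import *
plan([("MB",[.4518,-.1690,.009],DOWN)])
```

```text
t 27.52 TCP [ 0.4514 -0.1663  0.0083] rot [ 3.140e+00 -3.000e-03  3.122e+00] F [-0.7  0.2 -0.2] w 0.0853
MB shift(start axes) [-0.5 -2.7 -0.7] turn [ 0.01 -0.03  0.01]
```

Request:
{"fn": "carry_out", "kwargs": {"targets": [[0,-2.7,0,0,0,0,0],[0,0,0,0,0,0,150],[0,0,0,0,0,0,150],[0,0,0,0,0,0,150],[0,0,0,0,0,0,150]], "force": 40}}

```text
clock: 27.93
position: [0.453, -0.1707, 0.0115]
tool_rot: [-3.141, 0.003, 3.12]
force: [-2.3, 1.2, 15.7]
grip_width: 0.0587
```

Request:
{"fn": "carry_out", "kwargs": {"targets": [[0,0,0,0,0,0,150],[0,0,0,0,0,0,150],[0,0,0,0,0,0,150]]}}

```text
clock: 28.18
position: [0.4529, -0.1707, 0.0115]
tool_rot: [-3.141, 0.003, 3.12]
force: [-2.8, 2.0, 16.0]
grip_width: 0.0588
```

Request:
{"fn": "carry_out", "kwargs": {"targets": [[0,0,-15,0,0,0,150],[0,0,-35,0,0,0,150],[0,0,-40,0,0,0,150],[0,0,-40,0,0,0,150],[0,0,-30,0,0,0,150]]}}

```text
clock: 28.6
position: [0.4523, -0.1706, 0.1738]
tool_rot: [-3.141, 0.003, 3.12]
force: [1.5, -0.7, -0.9]
grip_width: 0.0579
```

Run:
```python
from h import *
h=deck(2,.004,0,.13)
plan([("via",[h[0],h[1],.176],DOWN)])
```

```text
t 28.6 TCP [ 0.4523 -0.1706  0.1738] rot [-3.141e+00  3.000e-03  3.120e+00] F [ 1.5 -0.7 -0.9] w 0.0579
via shift(start axes) [ 36.4 338.4  -2.5] turn [-0.    0.03 -0.01]
```

Request:
{"fn": "carry_out", "kwargs": {"targets": [[3,30,0,0,0,0,150],[3,35,0,0,0,0,150],[3,35,0,0,0,0,150],[3,35,0,0,0,0,150],[3,35,0,0,0,0,150]]}}

```text
clock: 29.02
position: [0.4403, 0.0012, 0.171]
tool_rot: [3.141, 0.002, 3.12]
force: [1.1, 0.2, -2.5]
grip_width: 0.0584
```

Request:
{"fn": "carry_out", "kwargs": {"targets": [[3,35,0,0,0,0,150],[3,35,0,0,0,0,150],[3,35,0,0,0,0,150],[3,33,0,0,0,0,150],[3,30,0,0,0,0,150]]}}

```text
clock: 29.43
position: [0.4287, 0.1702, 0.171]
tool_rot: [3.141, 0.002, 3.121]
force: [1.0, -0.5, -2.0]
grip_width: 0.0583
```

Request:
{"fn": "carry_out", "kwargs": {"targets": [[0,0,0,0,-0.85,0,150],[0,0,0,0,-0.85,0,150],[0,0,0,0,-0.85,0,150],[0,0,0,0,-0.85,0,150],[0,0,0,0,0,0,150]]}}

```text
clock: 29.85
position: [0.4281, 0.168, 0.1703]
tool_rot: [-3.138, 0.336, 3.122]
force: [1.0, 1.3, -1.8]
grip_width: 0.0581
```

Run:
```python
from h import *
plan([("place",deck(2,.004,0,.0115),TILT)]); print(bot.observe()["qpos"].round(2))
```

```text
t 29.85 TCP [0.4281 0.168  0.1703] rot [-3.138  0.336  3.122] F [ 1.   1.3 -1.8] w 0.0581
place shift(start axes) [  4.6   0.8 120.8] turn [-0.03 -0.13  0.01]
[-0.7   0.25  0.05  2.32  0.59  0.36  0.37]
```

Request:
{"fn": "carry_out", "kwargs": {"targets": [[4,0.5,15,-0.03,-0.08,0,150],[0,0,20,0,0,0,150],[0,0,20,0,0,0,150],[0,0,20,0,0,0,150],[0,0,15,0,0,0,150]]}}

```text
clock: 30.27
position: [0.4546, 0.1661, 0.0926]
tool_rot: [-3.137, 0.342, 3.12]
force: [0.7, -0.6, -1.7]
grip_width: 0.0578
```

Run:
```python
from h import *
plan([("place",deck(2,.004,0,.0115),TILT)]); print(bot.observe()["qpos"].round(2))
```

```text
t 30.27 TCP [0.4546 0.1661 0.0926] rot [-3.137  0.342  3.12 ] F [ 0.7 -0.6 -1.7] w 0.0578
place shift(start axes) [ 4.3  2.  38.7] turn [-0.04 -0.07 -0.01]
[-0.7   0.46  0.12  2.34  1.14  0.17 -0.17]
```

Request:
{"fn": "carry_out", "kwargs": {"targets": [[2,2,8,0,0,0,150],[2,0,8,0,0,0,150],[0,0,8,0,0,0,150],[0,0,5,0,0,0,150],[0,0,0,0,0,0,150]]}}

```text
clock: 30.68
position: [0.461, 0.1673, 0.0643]
tool_rot: [-3.137, 0.343, 3.119]
force: [-0.9, -0.0, -1.9]
grip_width: 0.0588
```

Run:
```python
from h import *
plan([("place",deck(2,.004,0,.0115),TILT)]); print(bot.observe()["qpos"].round(2))
```

```text
t 30.68 TCP [0.461  0.1673 0.0643] rot [-3.137  0.343  3.119] F [-0.9 -0.  -1.9] w 0.0588
place shift(start axes) [0.8 0.6 9.9] turn [-0.05 -0.06 -0.02]
[-0.65  0.53  0.05  2.33  1.57  0.18 -0.6 ]
```

Request:
{"fn": "carry_out", "kwargs": {"targets": [[0,0,5,0,0,0,150],[0,0,4,0,0,0,150],[0,0,0,0,0,0,150]]}}

```text
clock: 30.93
position: [0.4637, 0.1674, 0.0562]
tool_rot: [-3.138, 0.343, 3.119]
force: [0.4, 0.4, -0.7]
grip_width: 0.0585
```

Request:
{"fn": "carry_out", "kwargs": {"targets": [[0,0,1,0,0,0,150],[0,0,0,0,0,0,150]]}}

```text
clock: 31.1
position: [0.4634, 0.1676, 0.0554]
tool_rot: [-3.138, 0.343, 3.119]
force: [0.6, 0.5, -2.8]
grip_width: 0.0583
```

Request:
{"fn": "carry_out", "kwargs": {"targets": [[0,0,1,0,0,0,150],[0,0,0,0,0,0,150]]}}

```text
clock: 31.27
position: [0.4635, 0.1678, 0.0544]
tool_rot: [-3.138, 0.343, 3.12]
force: [-1.1, -0.7, 3.8]
grip_width: 0.0585
```

Run:
```python
from h import *
plan([("place",deck(2,.004,0,.0115),TILT)]); print(bot.observe()["qpos"].round(2))
```

```text
t 31.27 TCP [0.4635 0.1678 0.0544] rot [-3.138  0.343  3.12 ] F [-1.1 -0.7  3.8] w 0.0585
place shift(start axes) [-0.3 -0.1 -0.2] turn [-0.04 -0.06 -0.01]
[-0.6   0.56  0.    2.33  1.68  0.2  -0.7 ]
```

Contact. Release, rise and move to fin 2.

Request:
{"fn": "carry_out", "kwargs": {"targets": [[0,0,0,0,0,0,0],[0,0,0,0,0,0,0],[0,0,0,0,0,0,0],[0,0,0,0,0,0,0],[0,0,-8,0,0,0,0]]}}

```text
clock: 31.68
position: [0.4605, 0.1676, 0.0609]
tool_rot: [-3.137, 0.341, 3.12]
force: [-0.8, -0.5, -0.1]
grip_width: 0.0855
```

Request:
{"fn": "carry_out", "kwargs": {"targets": [[0,0,-18,0,0,0,0],[0,0,-18,0,0,0,0],[0,0,-18,0,0,0,0],[0,0,-18,0,0,0,0],[0,0,0,0,0,0,0]]}}

```text
clock: 32.1
position: [0.4385, 0.1689, 0.1265]
tool_rot: [-3.139, 0.345, 3.12]
force: [1.5, -0.2, 0.4]
grip_width: 0.0856
```

Run:
```python
from h import *
s,f,T=wrist("w11"); np.savez("w11.npz",T=T,**f)
for p in brass(f,T,n=DN,p0=deck(2,0,0,.03)): print(todeck(p,2))
plan([("grip2",deck(2,.090,.0,.08),TILT)]); print(s["qpos"].round(2))
c=np.linalg.inv(T)@np.r_[deck(2,.09,0,.054),1]; print("fin expected uv",(f["K"]@c[:3]/c[2])[:2].round(0))
m=f["color"].max(2)<45; m[:, :230]=0; m[:,430:]=0; m[440:]=0; print([(b[0].round(0),b[1],b[2]) for b in blobs(m,200)])
```

```text
brass uv [317.3 261.3] axes [ 99.8 105.2] [0.4542 0.1669 0.0709]
brass uv [543.2 258.8] axes [ 95.  112.7] [0.4551 0.2797 0.0704]
[ 0.7 -1.  30. ]
[ -0.7 111.8  30. ]
t 32.15 TCP [0.439  0.1686 0.1255] rot [-3.139  0.345  3.119] F [ 1.1 -0.2 -0.6] w 0.0855
grip2 shift(start axes) [-85.   -0.3   6.1] turn [-0.03 -0.04 -0.02]
[-0.56  0.36 -0.1   2.34  0.98  0.3  -0.03]
fin expected uv [319. 442.]
[(array([318., 160.]), np.int32(1034), array([292, 151,  53,  20], dtype=int32)), (array([274., 196.]), np.int32(228), array([259, 188,  30,  21], dtype=int32)), (array([317., 410.]), np.int32(1639), array([282, 377,  50,  63], dtype=int32))]
```

Request:
{"fn": "carry_out", "kwargs": {"targets": [[-28,0,0,0,0,0,0],[-30,0,0,0,0,0,0],[-28,0,0,0,0,0,0],[0,0,15,0,0,0,0],[0,0,15,0,0,0,0]]}}

```text
clock: 32.57
position: [0.5318, 0.1653, 0.1245]
tool_rot: [-3.138, 0.345, 3.117]
force: [-0.1, -0.4, 0.1]
grip_width: 0.0855
```

Run:
```python
from h import *
plan([("grip2",deck(2,.092,0,.022),TILT)]); print(bot.observe()["qpos"].round(2))
```

```text
t 32.57 TCP [0.5318 0.1653 0.1245] rot [-3.138  0.345  3.117] F [-0.1 -0.4  0.1] w 0.0855
grip2 shift(start axes) [-0.2  1.2 31.8] turn [-0.05 -0.04 -0.04]
[-0.38  0.46 -0.17  2.14  0.82  0.35  0.28]
```

Request:
{"fn": "carry_out", "kwargs": {"targets": [[0,1,14,-0.04,0,0,0],[0,0,12,0,0,0,0],[0,0,5,0,0,0,0],[0,0,0,0,0,0,0],[0,0,0,0,0,0,255]], "force": 30}}

```text
clock: 32.98
position: [0.5399, 0.167, 0.0952]
tool_rot: [-3.14, 0.342, 3.121]
force: [-0.1, -0.3, 0.6]
grip_width: 0.0756
```

Request:
{"fn": "carry_out", "kwargs": {"targets": [[0,0,0,0,0,0,255],[0,0,0,0,0,0,255],[0,0,0,0,0,0,255],[0,0,0,0,0,0,255],[0,0,0,0,0,0,255]]}}

```text
clock: 33.4
position: [0.5402, 0.1667, 0.0958]
tool_rot: [-3.141, 0.343, 3.12]
force: [-3.6, -8.3, 13.3]
grip_width: 0.0134
```

Request:
{"fn": "carry_out", "kwargs": {"targets": [[0,0,0,0,0,0,255],[0,0,0,0,0,0,255],[6,0,0,0,0,0,255],[8,0,0,0,0,0,255],[6,0,0,0,0,0,255]]}}

```text
clock: 33.82
position: [0.5213, 0.167, 0.0891]
tool_rot: [-3.141, 0.343, 3.119]
force: [0.9, -1.8, 2.1]
grip_width: 0.0136
```

Request:
{"fn": "carry_out", "kwargs": {"targets": [[5,0,0,0,0,0,255],[4,0,0,0,0,0,255],[0,0,0,0,0,0,255],[0,0,0,0,0,0,255]]}}

```text
clock: 34.15
position: [0.5124, 0.1673, 0.0858]
tool_rot: [-3.14, 0.342, 3.12]
force: [-4.6, -3.7, 7.7]
grip_width: 0.0137
```

Run:
```python
from h import *
s=bot.observe(); print(todeck(s["position"],2),"F deck",(s["force"]@np.c_[DX,DY,DN]).round(1))
```

```text
[60.5  0.6 24. ] F deck [-1.6 -3.8  8.8]
```

Now small steps until contact.

Request:
{"fn": "carry_out", "kwargs": {"targets": [[2,0,0,0,0,0,255],[1,0,0,0,0,0,255],[0,0,0,0,0,0,255]]}}

```text
clock: 34.4
position: [0.5102, 0.1673, 0.085]
tool_rot: [-3.141, 0.343, 3.12]
force: [-2.4, -3.3, 6.8]
grip_width: 0.0129
```

Request:
{"fn": "carry_out", "kwargs": {"targets": [[1.5,0,0,0,0,0,255],[0,0,0,0,0,0,255]]}}

```text
clock: 34.57
position: [0.5089, 0.1673, 0.0845]
tool_rot: [-3.141, 0.343, 3.12]
force: [-1.3, -2.9, 6.5]
grip_width: 0.0135
```

Request:
{"fn": "carry_out", "kwargs": {"targets": [[1.5,0,0,0,0,0,255],[0,0,0,0,0,0,255]]}}

```text
clock: 34.73
position: [0.5082, 0.1673, 0.0843]
tool_rot: [-3.141, 0.344, 3.119]
force: [3.8, -3.3, 5.9]
grip_width: 0.0131
```

Run:
```python
from h import *
s=bot.observe(); print(todeck(s["position"],2),"F deck",(s["force"]@np.c_[DX,DY,DN]).round(1))
```

```text
[56.   0.5 24.1] F deck [ 5.6 -3.2  4.3]
```

Request:
{"fn": "carry_out", "kwargs": {"targets": [[1,0,0,0,0,0,255],[0,0,0,0,0,0,255]]}}

```text
clock: 34.9
position: [0.508, 0.1673, 0.0843]
tool_rot: [-3.141, 0.345, 3.119]
force: [10.3, -4.4, 3.8]
grip_width: 0.0137
```

Request:
{"fn": "carry_out", "kwargs": {"targets": [[1,0,0,0,0,0,255],[0,0,0,0,0,0,255]]}}

```text
clock: 35.07
position: [0.5079, 0.1674, 0.0843]
tool_rot: [-3.142, 0.346, 3.118]
force: [17.6, -5.0, 2.7]
grip_width: 0.0136
```

Request:
{"fn": "carry_out", "kwargs": {"targets": [[-2,0,0,0,0,0,255],[0,0,0,0,0,0,255],[0,0,0,0,0,0,0],[0,0,0,0,0,0,0],[0,0,0,0,0,0,0]]}}

```text
clock: 35.48
position: [0.507, 0.1679, 0.0836]
tool_rot: [-3.141, 0.342, 3.12]
force: [-0.6, -0.0, 0.1]
grip_width: 0.0492
```

Request:
{"fn": "carry_out", "kwargs": {"targets": [[0,0,0,0,0,0,0],[0,0,0,0,0,0,0],[0,0,-20,0,0,0,0],[0,0,-25,0,0,0,0],[0,0,-25,0,0,0,0]]}}

```text
clock: 35.9
position: [0.4826, 0.1682, 0.15]
tool_rot: [-3.14, 0.341, 3.121]
force: [1.1, 0.3, 0.4]
grip_width: 0.0856
```

Run:
```python
from h import *
s,f,T=wrist("w12"); np.savez("w12.npz",T=T,**f)
for p in brass(f,T,n=DN,p0=deck(2,0,0,.03)): print(todeck(p,2))
plan([("hoverMC",[.420,-.306,.22],DOWN)]); print(s["qpos"].round(2))
```

```text
brass uv [551.9 160. ] axes [103.1 121.2] [0.4562 0.2802 0.0708]
brass uv [317.4 160. ] axes [110.1 111.8] [0.4541 0.1672 0.0709]
[  0.4 112.3  30. ]
[ 0.6 -0.7 30. ]
t 35.95 TCP [0.4828 0.1689 0.1541] rot [3.141 0.345 3.121] F [4.4 1.6 7.2] w 0.0856
hoverMC shift(start axes) [  27.5 -476.1  -80.3] turn [ 0.01  3.29 -0.  ]
[-0.39  0.36 -0.22  2.22  0.79  0.39  0.25]
```

Request:
{"fn": "carry_out", "kwargs": {"targets": [[0,0,-18,0,0.82,0,0],[0,0,-18,0,0.82,0,0],[0,0,-18,0,0.82,0,0],[0,-10,-12,0,0.82,0,0],[3,-34,0,0,0,0,0]]}}

```text
clock: 36.37
position: [0.4698, 0.1266, 0.2092]
tool_rot: [-3.141, 0.035, 3.119]
force: [1.1, -0.5, -1.3]
grip_width: 0.0856
```

Request:
{"fn": "carry_out", "kwargs": {"targets": [[2,-36,0,0,0,0,0],[2,-36,0,0,0,0,0],[2,-36,0,0,0,0,0],[2,-36,0,0,0,0,0],[2,-36,0,0,0,0,0]]}}

```text
clock: 36.78
position: [0.4521, -0.0583, 0.2073]
tool_rot: [-3.135, 0.037, 3.116]
force: [1.6, -0.6, 0.7]
grip_width: 0.0851
```

Request:
{"fn": "carry_out", "kwargs": {"targets": [[2,-36,0,0,0,0,0],[3,-36,0,0,0,0,0],[5,-36,0,0,0,0,0],[5,-36,0,0,0,0,0],[5,-36,0,0,0,0,0]]}}

```text
clock: 37.2
position: [0.4273, -0.2377, 0.2076]
tool_rot: [-3.135, 0.037, 3.116]
force: [0.5, -0.6, -0.2]
grip_width: 0.0855
```

Request:
{"fn": "carry_out", "kwargs": {"targets": [[5,-36,0,0,0,0,0],[5,-36,0,0,0,0,0],[0,0,0,0,0,0,0],[0,0,0,0,0,0,0]]}}

```text
clock: 37.53
position: [0.4153, -0.3093, 0.2072]
tool_rot: [-3.136, 0.036, 3.113]
force: [-0.4, 1.3, -0.0]
grip_width: 0.0855
```

Run:
```python
from h import *
s,f,T=wrist("w13"); 
b=brass(f,T); p=min(b,key=lambda q:np.hypot(q[0]-.42,q[1]+.306))
plan([("MC",[p[0],p[1],.009],DOWN)]); print(s["qpos"].round(2))
```

```text
brass uv [322.9 208.3] axes [67.1 69.1] [ 0.4188 -0.308   0.03  ]
t 37.58 TCP [ 0.4159 -0.3078  0.2073] rot [-3.136  0.036  3.115] F [0.9 1.2 0.3] w 0.0856
MC shift(start axes) [  4.3   1.  198.3] turn [-0.05  0.35 -0.06]
[ 0.79  0.38 -0.33  1.92  0.15  0.83  1.93]
```

Request:
{"fn": "carry_out", "kwargs": {"targets": [[0,0,15,-0.05,0.34,-0.05,0],[-3,0,38,0,0,0,0],[0,0,40,0,0,0,0],[0,0,40,0,0,0,0],[0,0,35,0,0,0,0]]}}

```text
clock: 38.0
position: [0.42, -0.3062, 0.0377]
tool_rot: [3.141, 0.001, 3.123]
force: [-0.1, -0.7, 0.2]
grip_width: 0.0855
```

Request:
{"fn": "carry_out", "kwargs": {"targets": [[0,0,20,0,0,0,0],[0,0,10,0,0,0,0],[0,0,0,0,0,0,0]]}}

```text
clock: 38.25
position: [0.4197, -0.3063, 0.0082]
tool_rot: [3.14, -0.001, 3.123]
force: [-1.2, -0.1, 0.1]
grip_width: 0.0853
```

Run:
```python
from h import *
plan([("MC",[.4195,-.3070,.009],DOWN)])
```

```text
t 38.25 TCP [ 0.4197 -0.3063  0.0082] rot [ 3.140e+00 -1.000e-03  3.123e+00] F [-1.2 -0.1  0.1] w 0.0853
MC shift(start axes) [ 0.2 -0.7 -0.8] turn [ 0.01 -0.01  0.02]
```

Request:
{"fn": "carry_out", "kwargs": {"targets": [[0,-0.7,0,0,0,0,0],[0,0,0,0,0,0,150],[0,0,0,0,0,0,150],[0,0,0,0,0,0,150],[0,0,0,0,0,0,150]], "force": 40}}

```text
clock: 38.67
position: [0.4206, -0.3092, 0.0113]
tool_rot: [-3.139, 0.003, 3.121]
force: [-2.4, 2.6, 15.8]
grip_width: 0.0582
```

Request:
{"fn": "carry_out", "kwargs": {"targets": [[0,0,0,0,0,0,150],[0,0,0,0,0,0,150],[0,0,0,0,0,0,150]]}}

```text
clock: 38.92
position: [0.4206, -0.3092, 0.0113]
tool_rot: [-3.14, 0.003, 3.121]
force: [-2.3, 2.1, 15.6]
grip_width: 0.0587
```

Request:
{"fn": "carry_out", "kwargs": {"targets": [[0,0,-15,0,0,0,150],[0,0,-35,0,0,0,150],[0,0,-40,0,0,0,150],[0,0,-40,0,0,0,150],[0,0,-30,0,0,0,150]]}}

```text
clock: 39.33
position: [0.42, -0.3088, 0.1736]
tool_rot: [-3.139, 0.004, 3.121]
force: [0.5, -0.3, -1.5]
grip_width: 0.0586
```

Run:
```python
from h import *
h=deck(1,.004,0,.13)
plan([("via",[h[0],h[1],.176],DOWN)])
```

```text
t 39.33 TCP [ 0.42   -0.3088  0.1736] rot [-3.139  0.004  3.121] F [ 0.5 -0.3 -1.5] w 0.0586
via shift(start axes) [  6.6 362.3  -3.3] turn [-0.02  0.04 -0.  ]
```

Request:
{"fn": "carry_out", "kwargs": {"targets": [[0,30,0,0,0,0,150],[0,34,0,0,0,0,150],[0,34,0,0,0,0,150],[0,34,0,0,0,0,150],[0,34,0,0,0,0,150]]}}

```text
clock: 39.75
position: [0.4228, -0.1414, 0.1705]
tool_rot: [-3.14, 0.003, 3.121]
force: [1.5, 0.6, -0.8]
grip_width: 0.0581
```

Request:
{"fn": "carry_out", "kwargs": {"targets": [[0,34,0,0,0,0,150],[0,34,0,0,0,0,150],[0,34,0,0,0,0,150],[0,34,0,0,0,0,150],[0,34,0,0,0,0,150]]}}

```text
clock: 40.17
position: [0.4264, 0.0288, 0.1703]
tool_rot: [-3.14, 0.003, 3.121]
force: [1.8, 0.6, -1.0]
grip_width: 0.0582
```

Request:
{"fn": "carry_out", "kwargs": {"targets": [[0,26,0,0,0,0,150],[0,0,0,0,-0.85,0,150],[0,0,0,0,-0.85,0,150],[0,0,0,0,-0.85,0,150],[0,0,0,0,-0.85,0,150]]}}

```text
clock: 40.58
position: [0.4273, 0.0518, 0.1702]
tool_rot: [-3.137, 0.334, 3.12]
force: [2.7, -0.2, -1.9]
grip_width: 0.0584
```

Run:
```python
from h import *
plan([("place",deck(1,.004,0,.0115),TILT)]); print(bot.observe()["qpos"].round(2))
```

```text
t 40.58 TCP [0.4273 0.0518 0.1702] rot [-3.137  0.334  3.12 ] F [ 2.7 -0.2 -1.9] w 0.0584
place shift(start axes) [  5.7   2.1 120.3] turn [-0.04 -0.14 -0.01]
[-0.13  0.2  -0.25  2.4   0.65  0.3   0.58]
```

Request:
{"fn": "carry_out", "kwargs": {"targets": [[2,1,12,-0.03,-0.08,0,150],[0,0,15,0,0,0,150],[0,0,15,0,0,0,150],[0,0,15,0,0,0,150],[0,0,0,0,0,0,150]]}}

```text
clock: 41.0
position: [0.4445, 0.0519, 0.1177]
tool_rot: [-3.136, 0.339, 3.122]
force: [-0.9, -0.4, -0.5]
grip_width: 0.0586
```

Run:
```python
from h import *
plan([("place",deck(1,.004,0,.0115),TILT)]); print(bot.observe()["qpos"].round(2))
```

```text
t 41.0 TCP [0.4445 0.0519 0.1177] rot [-3.136  0.339  3.122] F [-0.9 -0.4 -0.5] w 0.0586
place shift(start axes) [ 5.1  1.5 65. ] turn [-0.05 -0.1   0.01]
[-0.27  0.35 -0.09  2.41  1.18  0.17  0.06]
```

Request:
{"fn": "carry_out", "kwargs": {"targets": [[1,1,10,0,0,0,150],[1,0,10,0,0,0,150],[1,0,10,0,0,0,150],[0,0,10,0,0,0,150],[0,0,0,0,0,0,150]]}}

```text
clock: 41.42
position: [0.4549, 0.0517, 0.0797]
tool_rot: [-3.136, 0.339, 3.12]
force: [-1.4, -0.6, -0.9]
grip_width: 0.0584
```

Run:
```python
from h import *
plan([("place",deck(1,.004,0,.0115),TILT)]); print(bot.observe()["qpos"].round(2))
```

```text
t 41.42 TCP [0.4549 0.0517 0.0797] rot [-3.136  0.339  3.12 ] F [-1.4 -0.6 -0.9] w 0.0584
place shift(start axes) [ 2.3  1.2 25.7] turn [-0.06 -0.1  -0.01]
[-0.16  0.46 -0.21  2.41  1.75  0.22 -0.5 ]
```

Request:
{"fn": "carry_out", "kwargs": {"targets": [[0.5,1,8,0,0,0,150],[0,0,8,0,0,0,150],[0,0,5,0,0,0,150],[0,0,3,0,0,0,150],[0,0,0,0,0,0,150]]}}

```text
clock: 41.83
position: [0.4622, 0.0523, 0.0574]
tool_rot: [-3.136, 0.338, 3.12]
force: [0.5, -0.3, -1.5]
grip_width: 0.0581
```

Request:
{"fn": "carry_out", "kwargs": {"targets": [[0,0,1,0,0,0,150],[0,0,0,0,0,0,150]]}}

```text
clock: 42.0
position: [0.4625, 0.0527, 0.0566]
tool_rot: [-3.136, 0.339, 3.121]
force: [-0.1, -0.2, -2.1]
grip_width: 0.0585
```

Run:
```python
from h import *
plan([("place",deck(1,.004,0,.0115),TILT)]); print(bot.observe()["qpos"].round(2))
```

```text
t 42.0 TCP [0.4625 0.0527 0.0566] rot [-3.136  0.339  3.121] F [-0.1 -0.2 -2.1] w 0.0585
place shift(start axes) [ 1.8 -0.   1.4] turn [-0.05 -0.1  -0.  ]
[-0.08  0.54 -0.31  2.4   1.9   0.29 -0.63]
```

Request:
{"fn": "carry_out", "kwargs": {"targets": [[1,0,1,0,0,0,150],[0,0,0,0,0,0,150]]}}

```text
clock: 42.17
position: [0.4617, 0.0529, 0.0549]
tool_rot: [-3.136, 0.338, 3.121]
force: [0.3, -0.4, -1.4]
grip_width: 0.0585
```

Request:
{"fn": "carry_out", "kwargs": {"targets": [[0,0,0.7,0,0,0,150],[0,0,0,0,0,0,150]]}}

```text
clock: 42.33
position: [0.4617, 0.0529, 0.0543]
tool_rot: [-3.136, 0.338, 3.121]
force: [-7.3, -0.2, 11.7]
grip_width: 0.058
```

Request:
{"fn": "carry_out", "kwargs": {"targets": [[0,0,0,0,0,0,0],[0,0,0,0,0,0,0],[0,0,0,0,0,0,0],[0,0,0,0,0,0,0],[0,0,-8,0,0,0,0]]}}

```text
clock: 42.75
position: [0.4593, 0.0528, 0.0609]
tool_rot: [-3.137, 0.337, 3.12]
force: [-0.7, -0.3, -0.9]
grip_width: 0.0854
```

Request:
{"fn": "carry_out", "kwargs": {"targets": [[0,0,-18,0,0,0,0],[0,0,-18,0,0,0,0],[0,0,-18,0,0,0,0],[0,0,-18,0,0,0,0],[0,0,0,0,0,0,0]]}}

```text
clock: 43.17
position: [0.4397, 0.0531, 0.12]
tool_rot: [-3.134, 0.34, 3.12]
force: [1.0, -0.6, 0.4]
grip_width: 0.0851
```

Run:
```python
from h import *
s,f,T=wrist("w14"); np.savez("w14.npz",T=T,**f)
for p in brass(f,T,n=DN,p0=deck(1,0,0,.03)): print(todeck(p,1))
plan([("grip1",deck(1,.092,.0,.022),TILT)]); print(s["qpos"].round(2))
```

```text
brass uv [319.5 265. ] axes [102.9 108.9] [0.452  0.0521 0.071 ]
brass uv [553.4 262.4] axes [ 98.2 117.3] [0.4527 0.1646 0.0704]
[ 0.8 -0.8 30. ]
[ -0.9 111.7  30. ]
t 43.22 TCP [0.4403 0.053  0.1193] rot [-3.134  0.341  3.12 ] F [ 0.6 -0.9 -0.7] w 0.0855
grip1 shift(start axes) [-86.1   0.6  56.7] turn [-0.07 -0.08 -0.01]
[-0.21  0.34 -0.17  2.42  1.22  0.2   0.01]
```

View pics/w14.png

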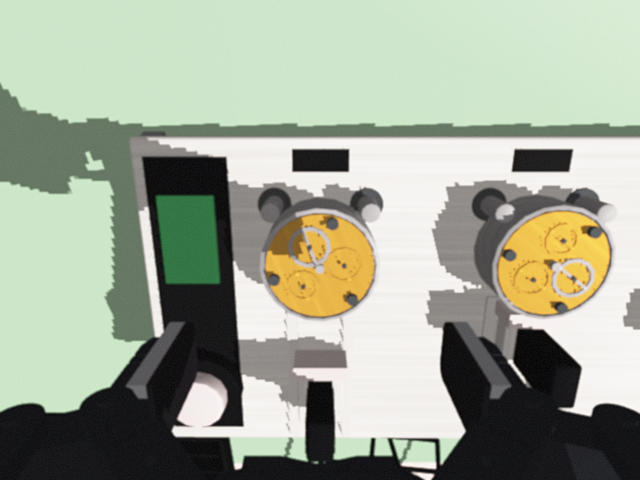

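Wrist view: movement 3 sits flat at (319,265) in station 1, with station 2 held by its jaw at (553,262). Fin 1 is at (319,420) and the button at (200,400) is close by, so I close the fingers partway before descending.

Request:
{"fn": "carry_out", "kwargs": {"targets": [[-28,0,0,0,0,0,150],[-30,0,0,0,0,0,150],[-28,0,0,0,0,0,150],[0,0,12,-0.05,0,0,150],[0,0,12,0,0,0,150]], "force": 30}}

```text
clock: 43.63
position: [0.5212, 0.0492, 0.1203]
tool_rot: [-3.138, 0.343, 3.117]
force: [-1.2, -0.2, -0.1]
grip_width: 0.035
```

Run:
```python
from h import *
plan([("grip1",deck(1,.092,0,.022),TILT)]); print(bot.observe()["qpos"].round(2))
```

```text
t 43.63 TCP [0.5212 0.0492 0.1203] rot [-3.138  0.343  3.117] F [-1.2 -0.2 -0.1] w 0.035
grip1 shift(start axes) [-9.4  2.4 30.6] turn [-0.05 -0.06 -0.03]
[-0.05  0.43 -0.27  2.23  0.94  0.27  0.37]
```

Request:
{"fn": "carry_out", "kwargs": {"targets": [[-5,2,0,0,0,0,150],[-4,0,10,0,0,0,150],[0,0,12,0,0,0,150],[0,0,7,0,0,0,150],[0,0,0,0,0,0,150]]}}

```text
clock: 44.05
position: [0.5375, 0.0523, 0.0951]
tool_rot: [-3.136, 0.339, 3.122]
force: [-0.1, 0.9, -0.1]
grip_width: 0.0351
```

Run:
```python
from h import *
plan([("grip1",deck(1,.092,0,.022),TILT)]); print(bot.observe()["qpos"].round(2))
```

```text
t 44.05 TCP [0.5375 0.0523 0.0951] rot [-3.136  0.339  3.122] F [-0.1  0.9 -0.1] w 0.0351
grip1 shift(start axes) [-2.7 -1.1  1.4] turn [-0.05 -0.09  0.01]
[-0.11  0.5  -0.2   2.21  1.04  0.23  0.29]
```

Request:
{"fn": "carry_out", "kwargs": {"targets": [[0,-1,0,0,0,0,255],[0,0,0,0,0,0,255],[0,0,0,0,0,0,255],[0,0,0,0,0,0,255],[0,0,0,0,0,0,255]]}}

```text
clock: 44.47
position: [0.5375, 0.0514, 0.0967]
tool_rot: [-3.137, 0.341, 3.121]
force: [-2.4, 3.5, 0.7]
grip_width: 0.0132
```

Request:
{"fn": "carry_out", "kwargs": {"targets": [[0,0,0,0,0,0,255],[6,0,0,0,0,0,255],[7,0,0,0,0,0,255],[7,0,0,0,0,0,255],[5,0,0,0,0,0,255]]}}

```text
clock: 44.88
position: [0.514, 0.052, 0.0882]
tool_rot: [-3.137, 0.342, 3.121]
force: [4.4, 2.4, -4.4]
grip_width: 0.0134
```

Request:
{"fn": "carry_out", "kwargs": {"targets": [[4,0,0,0,0,0,255],[0,0,0,0,0,0,255],[0,0,0,0,0,0,255]]}}

```text
clock: 45.13
position: [0.51, 0.052, 0.0867]
tool_rot: [-3.137, 0.341, 3.121]
force: [-2.8, 3.9, -1.3]
grip_width: 0.0139
```

Run:
```python
from h import *
s=bot.observe(); print(todeck(s["position"],1),"F deck",(s["force"]@np.c_[DX,DY,DN]).round(1),s["qpos"].round(2))
```

```text
[60.7  0.3 24.9] F deck [-3.1  3.8 -0.2] [-0.17  0.49 -0.14  2.28  1.28  0.18  0.01]
```

Request:
{"fn": "carry_out", "kwargs": {"targets": [[2,0,0,0,0,0,255],[1,0,0,0,0,0,255],[0,0,0,0,0,0,255]]}}

```text
clock: 45.38
position: [0.5078, 0.052, 0.0859]
tool_rot: [-3.137, 0.342, 3.121]
force: [1.5, 4.8, -1.6]
grip_width: 0.0135
```

Request:
{"fn": "carry_out", "kwargs": {"targets": [[1.5,0,0,0,0,0,255],[0,0,0,0,0,0,255]]}}

```text
clock: 45.55
position: [0.5066, 0.0521, 0.0855]
tool_rot: [-3.137, 0.342, 3.121]
force: [2.4, 4.3, -2.2]
grip_width: 0.0134
```

Request:
{"fn": "carry_out", "kwargs": {"targets": [[1.5,0,0,0,0,0,255],[0,0,0,0,0,0,255]]}}

```text
clock: 45.72
position: [0.5063, 0.0521, 0.0855]
tool_rot: [-3.137, 0.344, 3.12]
force: [11.5, 4.4, -4.7]
grip_width: 0.0133
```

Request:
{"fn": "carry_out", "kwargs": {"targets": [[1.5,0,0,0,0,0,255],[0,0,0,0,0,0,255]]}}

```text
clock: 45.88
position: [0.5062, 0.0521, 0.0855]
tool_rot: [-3.138, 0.346, 3.12]
force: [20.3, 4.2, -5.6]
grip_width: 0.0137
```

Run:
```python
from h import *
s=bot.observe(); print(todeck(s["position"],1),"F deck",(s["force"]@np.c_[DX,DY,DN]).round(1),s["qpos"].round(2))
```

```text
[56.7  0.3 25.1] F deck [ 17.1   4.6 -12.1] [-0.17  0.49 -0.14  2.29  1.38  0.18 -0.09]
```

Request:
{"fn": "carry_out", "kwargs": {"targets": [[-2.5,0,0,0,0,0,255],[0,0,0,0,0,0,255],[0,0,0,0,0,0,150],[0,0,0,0,0,0,150],[0,0,0,0,0,0,150]]}}

```text
clock: 46.3
position: [0.5054, 0.0512, 0.085]
tool_rot: [-3.136, 0.341, 3.12]
force: [-0.3, -0.1, 0.5]
grip_width: 0.0352
```

Request:
{"fn": "carry_out", "kwargs": {"targets": [[0,0,-15,0,0,0,150],[0,0,-20,0,0,0,150],[0,0,-25,0,0,0,255],[0,0,-15,0,0,0,255],[0,0,0,0,0,0,255]]}}

```text
clock: 46.72
position: [0.4805, 0.0523, 0.1581]
tool_rot: [-3.137, 0.344, 3.12]
force: [1.3, -0.3, 0.0]
grip_width: 0.0004
```

Run:
```python
from h import *
t0=dict(np.load("top0.npz")); b=onplane(t0,[302.1,204.8],deck(1,0,0,.022),DN); print("button",b.round(4),todeck(b,1))
s,f,T=wrist("w15"); np.savez("w15.npz",T=T,**f)
for p in brass(f,T,n=DN,p0=deck(1,0,0,.03)): print(todeck(p,1))
c=np.linalg.inv(T)@np.r_[b,1]; print("button uv",(f["K"]@c[:3]/c[2])[:2].round(0))
plan([("above btn",b+DN*.03,TILT),("touch",b,TILT)]); print(s["qpos"].round(2))
```

```text
button [ 0.5358 -0.0191  0.0935] [ 88.6 -70.3  22. ]
brass uv [547.  151.5] axes [100.4 117.6] [0.4539 0.1648 0.0708]
brass uv [319.7 151.9] axes [106.7 108.5] [0.4518 0.0523 0.0709]
[  0.4 111.9  30. ]
[ 0.6 -0.6 30. ]
button uv [199. 306.]
t 46.77 TCP [0.4807 0.052  0.1569] rot [-3.137  0.343  3.119] F [ 0.9  0.1 -0.2] w 0.0002
above btn shift(start axes) [-31.8 -69.7  49.1] turn [-0.05 -0.06 -0.02]
touch shift(start axes) [ 0. -0. 30.] turn [0. 0. 0.]
[ 0.05  0.31 -0.42  2.29  0.83  0.34  0.46]
```

View pics/w15.png

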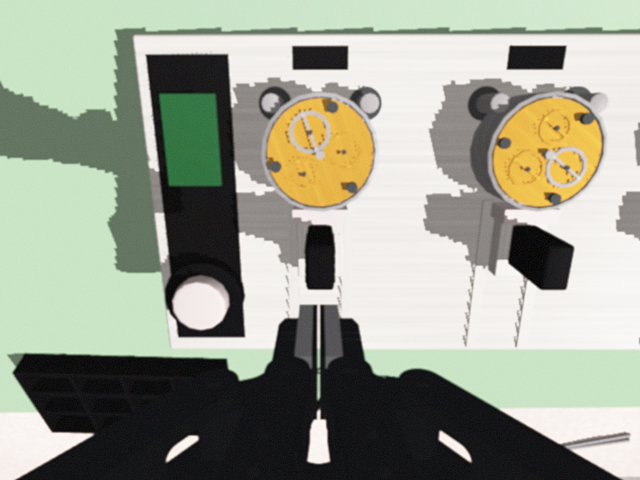

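Wrist view: both jaw pads touch their drums, and the button is at (201,302), as predicted. Press it.

Request:
{"fn": "carry_out", "kwargs": {"targets": [[-8,-18,10,-0.05,0,0,255],[-8,-18,10,0,0,0,255],[-8,-18,10,0,0,0,255],[-8,-16,10,0,0,0,255],[0,0,5,0,0,0,255]]}}

```text
clock: 47.18
position: [0.5248, -0.0218, 0.1223]
tool_rot: [-3.141, 0.339, 3.117]
force: [-0.4, -1.2, -1.0]
grip_width: 0.0003
```

Request:
{"fn": "carry_out", "kwargs": {"targets": [[0,0,8,0,0,0,255],[0,0,8,0,0,0,255],[0,0,0,0,0,0,255]]}}

```text
clock: 47.43
position: [0.5289, -0.0183, 0.107]
tool_rot: [3.141, 0.338, 3.121]
force: [-0.5, 0.7, -0.4]
grip_width: -0.0002
```

Run:
```python
from h import *
plan([("touch",[.5358,-.0191,.0935],TILT)]); print(bot.observe()["qpos"].round(2))
c=bot.grab_frame("scene"); brass(c,c["cam_to_world"],n=DN,p0=deck(1,0,0,.03)); cv2.imwrite("pics/sc.png",c["color"][:,:,::-1])
```

```text
t 47.43 TCP [ 0.5289 -0.0183  0.107 ] rot [3.141 0.338 3.121] F [-0.5  0.7 -0.4] w -0.0002
touch shift(start axes) [-2.1 -0.7 15. ] turn [ 0.  -0.1 -0. ]
[ 0.14  0.47 -0.31  2.22  0.95  0.22  0.53]
brass uv [-49.7 275.4] axes [ 58.1 127.1] [ 1.0052 -0.7191  0.278 ]
brass uv [465.5 294.9] axes [10.9 22.1] [0.4614 0.2839 0.0727]
brass uv [422.  279.4] axes [10.5 20.3] [0.4595 0.1695 0.0728]
brass uv [381.3 264.9] axes [10.  19.4] [0.4577 0.0561 0.073 ]
brass uv [551.7 141.1] axes [ 60.5 217.3] [-1.2715  0.5319 -0.5598]
brass uv [ 60.1 149.2] axes [169.3 276.4] [ 0.433  -1.129   0.0728]
```

All three movements in the scene camera lie in their stations, evenly 115 mm apart. Press.

Request:
{"fn": "carry_out", "kwargs": {"targets": [[-2,-0.5,7,0,0,0,255],[0,0,6,0,0,0,255],[0,0,3,0,0,0,255],[0,0,2,0,0,0,255],[0,0,1,0,0,0,255]]}}

```text
clock: 47.9
position: [0.5374, -0.0188, 0.0916]
tool_rot: [3.141, 0.341, 3.121]
force: [-1.8, 1.4, 1.6]
grip_width: 0.0
```

Request:
{"fn": "carry_out", "kwargs": {"targets": [[0,0,1,0,0,0,255],[0,0,0,0,0,0,255],[0,0,0,0,0,0,255]]}}

```text
clock: 48.15
position: [0.5379, -0.019, 0.0909]
tool_rot: [3.141, 0.341, 3.121]
force: [-3.2, 0.9, 2.1]
grip_width: 0.0
```

Run:
```python
from h import *
s=bot.observe(); print(todeck(s["position"],1),"F deck",(s["force"]@np.c_[DX,DY,DN]).round(1))
```

```text
[ 89.7 -70.1  18.9] F deck [-2.3  0.8  3.1]
```

Request:
{"fn": "carry_out", "kwargs": {"targets": [[0,0,1.5,0,0,0,255],[0,0,1.5,0,0,0,255],[0,0,0,0,0,0,255]]}}

```text
clock: 48.4
position: [0.5391, -0.0191, 0.0879]
tool_rot: [3.141, 0.341, 3.121]
force: [-5.2, 1.4, 8.4]
grip_width: -0.0
```

Request:
{"fn": "carry_out", "kwargs": {"targets": [[0,0,1,0,0,0,255],[0,0,0,0,0,0,255]]}}

```text
clock: 48.57
position: [0.5393, -0.0191, 0.0876]
tool_rot: [3.141, 0.342, 3.121]
force: [-16.4, 2.2, 29.9]
grip_width: -0.0004
```

Request:
{"fn": "carry_out", "kwargs": {"targets": [[0,0,1,0,0,0,255],[0,0,0,0,0,0,255]]}}

```text
clock: 48.73
position: [0.5395, -0.0191, 0.0872]
tool_rot: [-3.142, 0.342, 3.121]
force: [-27.9, 1.5, 49.3]
grip_width: 0.0
```

Run:
```python
from h import *
s=bot.observe(); print(todeck(s["position"],1),"F deck",(s["force"]@np.c_[DX,DY,DN]).round(1))
```

```text
[ 89.9 -70.2  14.8] F deck [-9.4  0.9 55.9]
```

Bottomed out at the end stop. Retreat, then check everything.

Request:
{"fn": "carry_out", "kwargs": {"targets": [[0,0,-10,0,0,0,255],[0,0,-30,0,0,0,255],[0,0,-30,0,0,0,255],[0,0,-35,0,0,0,255],[0,0,-30,0,0.5,0,255]]}}

```text
clock: 49.15
position: [0.4923, -0.018, 0.2142]
tool_rot: [-3.141, 0.287, 3.122]
force: [1.8, -2.0, 0.4]
grip_width: 0.0
```

Request:
{"fn": "carry_out", "kwargs": {"targets": [[10,0,-10,0,0.8,0,255],[10,0,0,0,0.8,0,255],[10,0,0,0,0.8,0,255],[0,0,0,0,0,0,255],[0,0,0,0,0,0,255]]}}

```text
clock: 49.57
position: [0.463, -0.0177, 0.2164]
tool_rot: [3.141, 0.039, 3.12]
force: [-0.2, -0.0, -0.1]
grip_width: 0.0003
```

Run:
```python
from h import *
print(bot.observe()["position"])
s,f,T=wrist("w16"); brass(f,T,n=DN,p0=deck(1,0,0,.03))
t=bot.grab_frame("top"); c=bot.grab_frame("scene")
cv2.imwrite("pics/fin.png",np.hstack([cv2.resize(f["color"],(400,300)),cv2.resize(t["color"][100:310,100:520],(400,300))])[:,:,::-1])
cv2.imwrite("pics/fin.png",np.vstack([cv2.imread("pics/fin.png"),cv2.resize(c["color"][190:350,170:500][:,:,::-1],(800,300))]))
for z,g in ((.156,[.604,-.331]),): knob(t,t["cam_to_world"],g,z); knob(c,c["cam_to_world"],g,z)
```

```text
[ 0.46297261 -0.0176969   0.2163692 ]
brass uv [583.8 199.5] axes [77.5 78.1] [0.4556 0.1643 0.0714]
brass uv [419.3 199.8] axes [77.4 77.8] [0.4534 0.0511 0.0715]
guess [0.604, -0.331] uv [446. 163.] rpx 11.3 -> [(array([445.8, 162.8]), 11.1, array([ 0.6051, -0.3299,  0.156 ]))]
guess [0.604, -0.331] uv [224. 238.] rpx 9.3 -> [(array([224.8, 238.8]), 7.5, array([ 0.6048, -0.3273,  0.156 ]))]
```

View pics/fin.png

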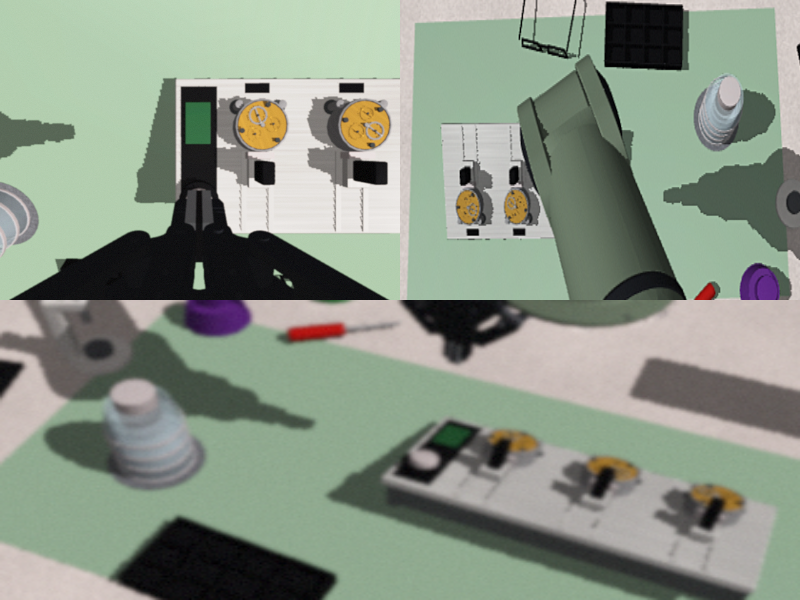

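Run:
```python
from h import *
t0=dict(np.load("top0.npz")); T=t0["cam_to_world"]; knob(t0,T,[.602,-.331],.072)
t=bot.grab_frame("top")
for n,f,z in (("start",t0,.072),("now",t,.156)):
    hsv=cv2.cvtColor(f["color"],cv2.COLOR_RGB2HSV); w=(hsv[...,1]<30)&(hsv[...,2]>165); w[:,:415]=0; w[:,475:]=0; w[:140]=0; w[215:]=0
    for c,a,b in blobs(w,100): print(n,c.round(1),a,b,onplane(f,c,[0,0,z],T=T).round(4))
    # pad disc (grey felt) extent
    P=cloud(f); c=(P[...,2]>z-.004)&(P[...,2]<z+.006)&(abs(P[...,1]+.33)<.06)&(abs(P[...,0]-.604)<.06); print(" depth top-face centroid",P[c].mean(0).round(4),c.sum())
```

```text
guess [0.602, -0.331] uv [438. 175.] rpx 10.4 -> [(array([438.2, 175.2]), 9.5, array([ 0.6016, -0.3319,  0.072 ]))]
start [437.6 175. ] 306 [428 166  20  19] [ 0.6022 -0.3305  0.072 ]
 depth top-face centroid [ 0.602  -0.3297  0.0718] 314
now [444.7 163.2] 451 [425 152  34  29] [ 0.6042 -0.3277  0.156 ]
now [421.3 177.5] 132 [415 159  23  33] [ 0.5742 -0.2764  0.156 ]
 depth top-face centroid [ 0.6035 -0.3295  0.1558] 373
```

```bash
python3 -c "
from workcell import bot
print(bot.observe()['force'].round(1)); print(bot.job_done())"
```

```text
[ 0.5 -0.8 -0.6]
the job is handed in; nothing more can be done
None
```

All three dust covers are nested over the spare on the felt pad. All three movements sit brass side up in their own stations with the jaws brought up to touch. I then pressed the start button fully and handed the job in at about 50 s on the robot's clock.

**Movements:** After each jaw was closed, the wrist camera put each movement's centre 0.9 mm from its nest point, within the 2 mm calibration. Each jaw met a firm stop of about 17–23 N. I did not measure the jaw positions directly.

**Start button:** It bottomed out at 14.8 mm above the deck, from a resting height of about 22 mm, at about 56 N on the fingertips. That is under the 120 N wrist limit.

**Cover stack:** It stands upright. By camera depth, the top knob is about 1.5 mm from where the spare's knob stood at the start. The coarser circle fit from the top camera gave about 4 mm, close to the 5 mm limit. I trusted the depth figure, because that camera resolves only about 2 mm per pixel.

**Bystanders:** The tray, press, screwdriver, spectacles and the purple and green look-alikes were never touched. In the last picture the ones in view stood where they started. I saw no sign that anything had been knocked aside.

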